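# Line up the vial carriage and load the leaf swabs

## Robot

A 6-joint arm with a two-finger parallel gripper is mounted at the origin on the work surface. World frame = base frame: x ahead of the robot, y to its left, z up, the work surface at z = 0. Lengths are in m, angles in rad, forces in N, time in s.
With the tool pointing down it reaches from about 0.275 to 0.75 m from the base axis. Payload 10.2 kg.
Tool frame: the origin (TCP) lies midway between the tips of the shut fingers; the grasp point (between the pads) lies 19 mm behind it (r.grip_point_offset is the distance from the TCP to the grasp point, in m); z points along the fingers, y is the direction in which the jaws open and shut (so a half turn about z gives the same grasp; the last joint's range is limited). The gripper opens to 88 mm and grips with 3 to 60 N. Pads are 18 mm wide; open, the fingers measure 123 mm over their backs; the gripper's body (75 mm by 187 mm) begins 45 mm behind the grasp point.
Start: joints at [1.043, 0.313, 1.498, -0, 1.331, -0.223], TCP at [0.158, 0.501, 0.239] pointing down, gripper open.
Joint ranges: [-2.94, 2.94], [-0.97, 2.17], [0.19, 2.56], [-1.23, 4.37], [0.02, 3.11], [-2.88, 2.88]. Speed limits (rad/s): [2.39, 2.39, 3.01, 3.14, 3.14, 3.14].

## Interface

Orientations are given as a unit quaternion [x, y, z, w].
In Python, from plant import r gives the robot as it stands. The module is installed in compiled form; this text tells all that it offers.
- The arm moves only by the shell command python3 -m pendant 'ROWS' [OPENING] [FORCE]. ROWS is text: rows parted by semicolons, each of 6 numbers parted by spaces: the shift along the tool's x, y, z in m, then the turn, a rotation vector about the tool's x, y, z in rad. A call has exactly 8 rows; each row is the pose to reach, as a shift and turn from the pose measured when the call began, along the tool's axes at that moment; what a row does not reach only later rows make up. A row lasts 1/12 s, in which the tool goes at most 41.7 mm and 7.16 degrees, less where a joint would pass 70% of its speed; a pose out of reach is approached as far as the arm can. A call with a gripper value outside its range is refused whole. OPENING is the finger opening in m, from 0 to 0.0881, set as the call begins (- or left out, the last holds). The fingers move at their own pace and stop on an object; FORCE is the grip in N (left out, the last holds). Time passes only in rows, so rows that repeat a pose let the fingers close, or fill a call up. It gives the time, the measured TCP pose, the force and the opening at its end, in the units of the state.
- r.sense(): the state, without advancing time (a new reading comes with each control period).
- r.camera(name): name is "scene" or "top"; returns a dict with "image" (400x640x3 uint8, blue, green, red), "fx", "fy", "cx", "cy" (pixels), "k1" (the pictures are not rectified: a ray, as slopes to the right and down, at radius r is drawn at 1 + k1 r^2 times it, then the intrinsics apply), "rvec" (rotation vector, rad) and "tvec" (3), from world to camera coordinates, as OpenCV has them. Camera axes: x right, y down, z forward; pixel columns grow to the right and rows downward; lengths in m; the calibration is good to about 2 mm. A picture is of the moment at which its call begins. There is no depth.
- r.close_job(): hands the job in, once; it reports no verdict.
Trained networks look in the newest picture that a camera, given by its name, has taken for a name from the list of things; names that differ only in an ending like _2 or _b are one class to them, and where a whole thing is asked for, a point or a joint stands for the part that bears it (a point fixed in the world has none). Each returns a list of dicts, best first, with "score" (0 to 1); they miss things now and then, are a little off and sometimes report something else, mostly with a low value. They report only what shows in the picture. A call takes as long as a camera call. They do not tell look-alikes from the thing itself.
- r.find_in(name, camera): "location" ([x, y, z] in m, in the coordinates of the camera as it stood for that picture, good to about 4 mm: the middle of the surface that is visible of it).
The state is a dict: "time_s": time; "qpos": joint angles; "qvel": joint speeds; "joint_efforts": joint torques, N m; "position": TCP position; "eef_rot": TCP orientation; "force": force on the tool from outside, world axes, zero at the start; "wrist_torque": the same for the moment, N m; "width": finger opening in m.
Only numpy, scipy, OpenCV 4.12 (cv2) and the standard library are available. Lean on these libraries where they do the work, as an engineer would, in place of code of your own. Each camera call takes 0.05 s, during which the arm holds its last target.

## Task

The vial carriage under the sampling station's plate has slid out of line: take the orange tapered drift, push it through the station's large hole until its head is down on the plate, so that it draws the vials into line under their ports, and leave it there. Then push every swab in the stand fully down through the port ringed in its own colour, and last set the clear dust cover squarely over the row of ports and swabs, its rim flat on the plate. Leave the plant pot and the wash bottle where they stand.

Things in the scene. Friction and masses are not known exactly. Their poses are not given: they have to be found in the camera images.
- station: sampling station, fixed: grey base 100 x 270 mm and an aluminium guide plate 80 x 260 x 8 mm on end walls, its top 74 mm above the bench. Origin on the bench under its middle, z up, y along the holes. Ports 11 mm wide at y = -86 (red), -50 (yellow), -14 (blue), +22 mm (green), ringed in colour; drift hole 22 mm wide at y = +86. A white carriage with 4 glass vials slides along y under the plate.
- carriage (a joint): how far the vial carriage stands off line, m, along the station's +y; 0 = each vial straight below its port. Starts 5 to 7 mm off, too far for a swab to go down. It slides stiffly (about 4 N) and stays where left; only the drift can draw it into line.
- carriage_hole (a point): centre of the 22 mm drift hole in the carriage's white deck, at the deck's top face (62 mm above the bench; deck 10 mm thick, 4 mm below the guide plate), seen through the plate's drift hole. Under drift_seat when in line.
- drift_seat (a point): centre of the drift hole in the guide plate, at the plate's upper face
- drift: tapered drift, point down in its holder: orange round head 28 mm in diameter, 40 mm tall; below it a steel shank 20.5 mm in diameter for 24 mm, then tapering over 38 mm to a 5 mm tip. Origin on the axis at the shoulder under the head, z up through the head. Home, the shoulder lies on the guide plate. Drawing the carriage over takes a firm push of 5 to 20 N. 160 g.
- holder: blue upright block, fixed, 50 x 50 mm, 66 mm tall, with a 25 mm bore in which the drift stands; origin on the bench under its middle
- stand: grey swab stand, a fixed block 50 x 160 x 60 mm with four 11 mm holes in a row along its y, 36 mm apart (y = -54, -18, 18, 54 mm); origin on the bench under its middle
- cover: clear dust cover: upturned box open below, 46 x 146 mm (x, y), 49 mm tall, inside 40 x 140 x 46 mm, with a heavy white flange 66 x 160 mm, 6 mm thick, round its rim; on top a white bar grip 14 mm wide (x), 50 mm long (y), 34 mm tall, its top 83 mm above the rim. Origin at the middle of the rim plane, z up. 240 g. Starts standing on the bench.
- swab_red: red swab, standing in any hole of the stand (it may be absent): round red grip 16 mm in diameter and 40 mm tall, under it a white stem 8 mm in diameter and 52 mm long with a tapered tip. Origin on the axis at the tip's end, z up; the grip starts 52 mm above it. 25 g. Fully down, the grip's underside lies on the guide plate.
- port_red (a point): centre of the red port, at the guide plate's upper face; the mouth (12.5 mm) of its vial lies 10 mm below it once the carriage is in line
- swab_yellow: yellow swab, standing in any hole of the stand (it may be absent): round yellow grip 16 mm in diameter and 40 mm tall, under it a white stem 8 mm in diameter and 52 mm long with a tapered tip. Origin on the axis at the tip's end, z up; the grip starts 52 mm above it. 25 g. Fully down, the grip's underside lies on the guide plate.
- port_yellow (a point): centre of the yellow port, at the guide plate's upper face; the mouth (12.5 mm) of its vial lies 10 mm below it once the carriage is in line
- swab_blue: blue swab, standing in any hole of the stand (it may be absent): round blue grip 16 mm in diameter and 40 mm tall, under it a white stem 8 mm in diameter and 52 mm long with a tapered tip. Origin on the axis at the tip's end, z up; the grip starts 52 mm above it. 25 g. Fully down, the grip's underside lies on the guide plate.
- port_blue (a point): centre of the blue port, at the guide plate's upper face; the mouth (12.5 mm) of its vial lies 10 mm below it once the carriage is in line
- swab_green: green swab, standing in any hole of the stand (it may be absent): round green grip 16 mm in diameter and 40 mm tall, under it a white stem 8 mm in diameter and 52 mm long with a tapered tip. Origin on the axis at the tip's end, z up; the grip starts 52 mm above it. 25 g. Fully down, the grip's underside lies on the guide plate.
- port_green (a point): centre of the green port, at the guide plate's upper face; the mouth (12.5 mm) of its vial lies 10 mm below it once the carriage is in line
- pot: a green plant in a terracotta pot, 108 mm wide at the rim, about 190 mm tall, at the far left; to be left alone. Origin under its middle.
- bottle: a white bottle with a red cap, 64 mm wide, 160 mm tall, at the far right; to be left alone. Origin under its middle.
Things that resemble listed ones, but are neither listed nor needed, are in the scene too. Of the things that look like the drift, the middle-sized one is meant.

How it is judged:
On the way, in this order (a step that is already met when the one before it is completed fails the run):
1. the drift is fully home in the station's large hole and the vial carriage is drawn into line (horizontal distance between drift and drift_seat below 0.004 m and z of drift in the frame of station between 0.07 and 0.077 m and angle between drift's own z axis and vertical below 0.08 rad and value of joint carriage between -0.0028 and 0.0028 m), for 0.2 s.
2. every swab present is fully down in the port of its colour, the drift still home (all of step 1 and horizontal distance between swab_red and port_red below 0.005 m and z of swab_red in the frame of station between 0.018 and 0.026 m and angle between each of swab_red, swab_yellow, swab_blue, swab_green's own z axis and vertical below 0.1 rad and horizontal distance between swab_yellow and port_yellow below 0.005 m and z of swab_yellow in the frame of station between 0.018 and 0.026 m and horizontal distance between swab_blue and port_blue below 0.005 m and z of swab_blue in the frame of station between 0.018 and 0.026 m and horizontal distance between swab_green and port_green below 0.005 m and z of swab_green in the frame of station between 0.018 and 0.026 m), for 0.2 s.
At the end, for the whole second after the job is handed in: Drift upright, shoulder within 3 mm of the plate, carriage within 2.8 mm of line; each swab within 5 mm of its colour's port centre, grip within 4 mm of the plate; cover level, rim within 4.5 mm of the plate, within 12 mm of the row's middle and 0.2 rad of its line; all at rest (all of step 2 and z of cover in the frame of station between 0.07 and 0.0785 m and angle between cover's own z axis and vertical below 0.06 rad and x of cover in the frame of station between -0.013 and 0.013 m and y of cover in the frame of station between -0.044 and -0.02 m and angle between the y axis of cover and the y axis of station, either way round below 0.2 rad and linear speed of each of cover, drift below 0.02 m/s); the robot touches nothing.
It fails at once if the plant pot was moved or tipped (distance of pot from where it was at the start of the episode above 0.04 m or angle between pot's own z axis and vertical above 0.4 rad).
It fails at once if the wash bottle was moved or tipped (distance of bottle from where it was at the start of the episode above 0.04 m or angle between bottle's own z axis and vertical above 0.4 rad).
Of swab_red, swab_yellow, swab_blue, swab_green only 3 to 4 are there at a start; the rules pass over those that are not, and their reading is None.
At some moment in a run one of cover may be knocked a few centimetres aside while the robot is not near it.
It also fails if it takes over 197 s, if anything falls off the work surface, if the arm or the gripper's body presses on something with over 40 N, if the wrist force passes 120 N, or if a joint passes its speed limit or range.

## Working session

There is one attempt and no reset: what is moved stays moved. The work goes in short steps, Python scripts to look and compute and a shell command to move; the robot and the scene stay as the last step left them, time stands still between calls to the robot, and variables do not carry over. Pictures are saved under pics/ and viewed, and the job is handed in when it is done.

```bash
mkdir -p pics; ls; cat > h.py <<'E'
import numpy as np, cv2
from plant import r
def cam(n):
    c=r.camera(n); return c
def RT(c):
    R,_=cv2.Rodrigues(np.array(c['rvec'],float)); return R,np.array(c['tvec'],float).ravel()
def proj(c,P):
    R,t=RT(c); p=(R@np.atleast_2d(P).T).T+t
    s=p[:,:2]/p[:,2:]; r2=(s**2).sum(1,keepdims=True); s=s*(1+c['k1']*r2)
    return s*[c['fx'],c['fy']]+[c['cx'],c['cy']]
def ray(c,uv):
    R,t=RT(c); d=(np.array(uv,float)-[c['cx'],c['cy']])/[c['fx'],c['fy']]
    s=d.copy()
    for _ in range(30): s=d/(1+c['k1']*(s@s))
    return -R.T@t, R.T@np.array([s[0],s[1],1])
def atz(c,uv,z):
    o,d=ray(c,uv); return o+d*(z-o[2])/d[2]
def toworld(c,p):
    R,t=RT(c); return R.T@(np.array(p)-t)
E
python3 - <<'E'
from h import *
s=r.sense(); print(s)
for n in ['scene','top']:
    c=cam(n); cv2.imwrite(f'pics/{n}0.png',c['image']); print(n,c['fx'],c['k1'],-RT(c)[0].T@RT(c)[1])
    for k in ['station','drift','holder','stand','cover','carriage_hole','swab_red','swab_yellow','swab_blue','swab_green','pot','bottle']:
        for f in r.find_in(k,n):
            if f['score']>0.2: print(k,round(f['score'],2),toworld(c,f['location']).round(3),proj(c,toworld(c,f['location'])).round(0))
E
```

```text
pics
{'time_s': 0.0, 'qpos': array([ 1.04260374e+00,  3.13462427e-01,  1.49842320e+00, -1.82314263e-05,
        1.33099805e+00, -2.23439787e-01]), 'qvel': array([-0.0004509 , -0.0005048 ,  0.00078331, -0.00133724, -0.00101815,
       -0.00106661]), 'joint_efforts': array([ 5.26010481e-04, -4.02230215e+01, -2.52260631e+01,  6.94211922e-02,
        3.54088575e-02, -7.53240806e-05]), 'position': array([0.15744062, 0.50058255, 0.23815994]), 'eef_rot': array([ 1.51785245e-01,  9.88413285e-01, -6.03709399e-04, -2.28687597e-04]), 'force': array([-0.80141667, -0.29751199, -0.1718284 ]), 'wrist_torque': array([ 0.01494389, -0.03380613,  0.00201407]), 'width': 0.08878122072225297}
scene 444.2701152860963 -0.023114061385723434 [1.17793979 0.09734255 0.87783095]
station 0.83 [ 0.602 -0.009  0.077] [[306. 226.]]
station 0.73 [0.486 0.323 0.088] [[455. 199.]]
drift 0.69 [ 0.457 -0.043  0.093] [[301. 172.]]
drift 0.65 [ 0.386 -0.063  0.124] [[297. 142.]]
drift 0.45 [ 0.457 -0.119  0.066] [[271. 177.]]
holder 0.89 [ 0.472 -0.04   0.05 ] [[301. 189.]]
stand 0.79 [0.488 0.295 0.062] [[440. 206.]]
stan
[... 717 characters left out ...]
8663 -0.09381337782418532 [ 0.39567486 -0.00941854  0.95045895]
station 0.68 [ 0.572 -0.012  0.068] [[322. 202.]]
drift 0.89 [ 0.366 -0.065  0.15 ] [[349. 293.]]
drift 0.67 [ 0.499 -0.137  0.015] [[374. 235.]]
holder 0.71 [ 0.443 -0.04   0.067] [[335. 257.]]
stand 0.78 [0.47  0.296 0.054] [[192. 246.]]
cover 0.82 [ 0.485 -0.31   0.047] [[448. 239.]]
carriage_hole 0.5 [ 0.586 -0.016  0.057] [[324. 197.]]
swab_yellow 0.52 [0.459 0.25  0.101] [[205. 249.]]
swab_blue 0.47 [0.479 0.318 0.097] [[176. 240.]]
swab_blue 0.39 [ 0.574 -0.011  0.07 ] [[322. 201.]]
swab_green 0.75 [0.471 0.296 0.054] [[192. 245.]]
pot 0.65 [0.649 0.308 0.143] [[178. 162.]]
bottle 0.62 [ 0.669 -0.312  0.106] [[451. 157.]]
```

View pics/scene0.png

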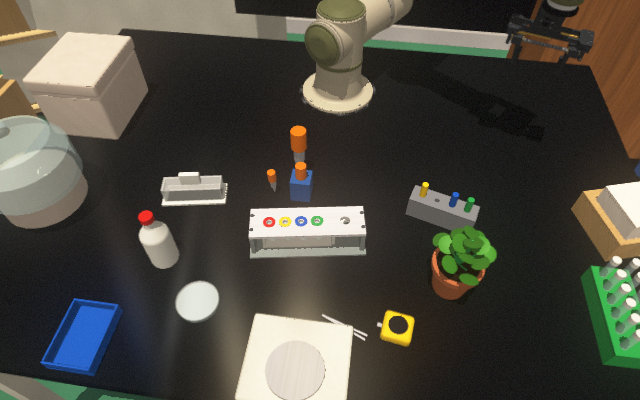

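View pics/top0.png

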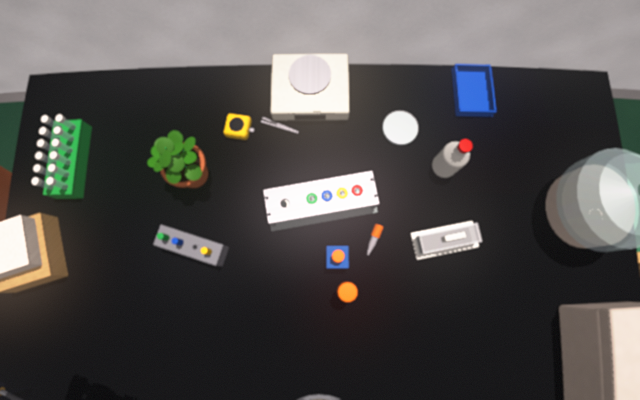

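```bash
python3 - <<'E'
import cv2
a=cv2.imread('pics/top0.png'); b=cv2.imread('pics/scene0.png')
cv2.imwrite('pics/c1.png',cv2.resize(a[170:320,260:400],None,fx=4,fy=4,interpolation=cv2.INTER_CUBIC)[:600])
cv2.imwrite('pics/c2.png',cv2.resize(b[120:270,210:400],None,fx=4,fy=4,interpolation=cv2.INTER_CUBIC))
cv2.imwrite('pics/c3.png',cv2.resize(a[200:290,150:240],None,fx=6,fy=6,interpolation=cv2.INTER_CUBIC))
E
```

```text
(no output)
```

View pics/c1.png

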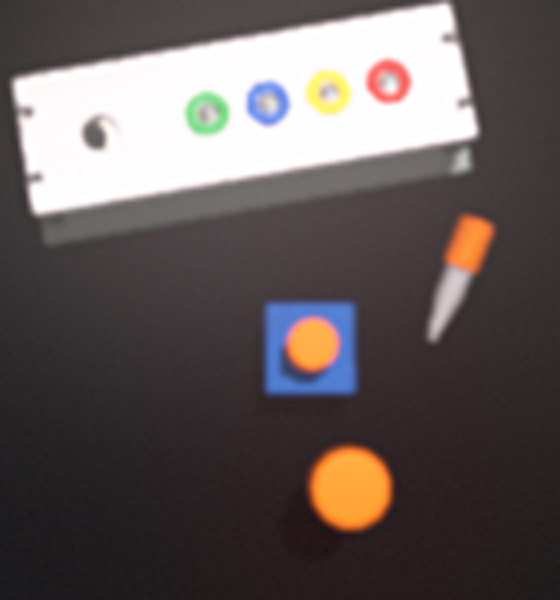

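View pics/c2.png

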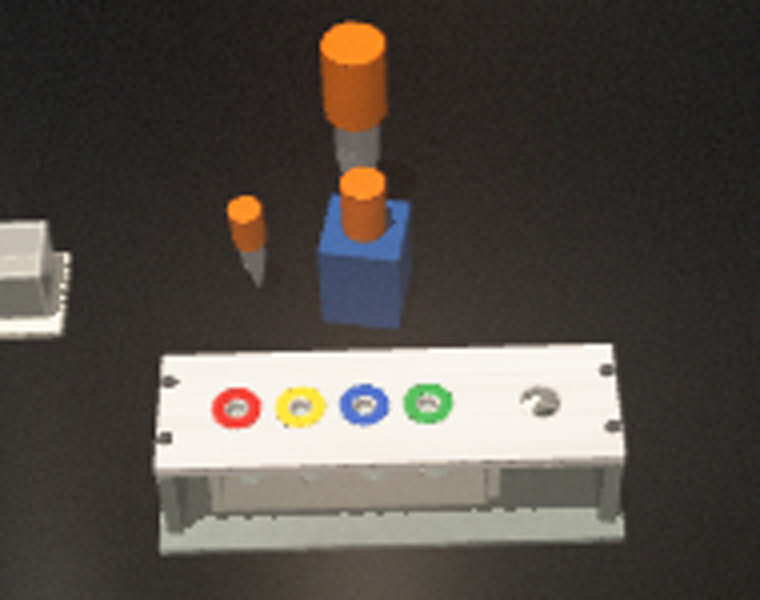

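View pics/c3.png

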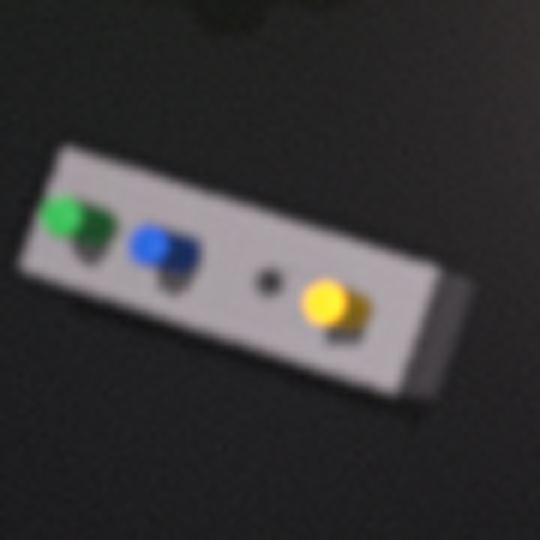

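The big loose drift stands at top (349,293) and the smallest lies at (374,240). The middle-sized one is in the blue holder, at top (337,257) and scene (300,170), and its head measures 13 px, which is right for 28 mm at z = 0.106. I choose that one. The stand holds green (163,236), blue (176,241) and yellow (205,251). There is no red.

Next I measure precisely.

```bash
cat > meas.py <<'E'
from h import *
from scipy.optimize import least_squares
hs={'red':[(0,8),(172,180)],'yellow':[(22,33)],'blue':[(105,122)],'green':[(50,75)],'orange':[(8,18)]}
def blobs(img,col,box,smin=130,vmin=70,S=6):
    x0,y0,x1,y1=box; im=cv2.resize(img[y0:y1,x0:x1],None,fx=S,fy=S,interpolation=cv2.INTER_CUBIC)
    h=cv2.cvtColor(im,cv2.COLOR_BGR2HSV); m=np.zeros(h.shape[:2],np.uint8)
    for a,b in hs[col]: m|=cv2.inRange(h,(a,smin,vmin),(b,255,255))
    cs,_=cv2.findContours(m,cv2.RETR_EXTERNAL,cv2.CHAIN_APPROX_NONE); out=[]
    for k in sorted(cs,key=cv2.contourArea,reverse=True)[:2]:
        if cv2.contourArea(k)<200: continue
        e=cv2.fitEllipse(cv2.convexHull(k)); out.append(((np.array(e[0])+.5)/S-.5+[x0,y0],np.array(e[1])/S,e[2],cv2.contourArea(k)/S/S))
    return out
E
python3 - <<'E'
from meas import *
PY={'red':-.086,'yellow':-.05,'blue':-.014,'green':.022}
box={'top':(260,165,385,235),'scene':(245,200,370,262)}
C={n:cam(n) for n in box}; obs=[]
for n in box:
    for k in PY:
        b=blobs(C[n]['image'],k,box[n]); print(n,k,[(x[0].round(2),x[1].round(1)) for x in b])
        obs.append((n,k,b[0][0]))
        print('   at z.074',atz(C[n],b[0][0],.074).round(4))
def res(p,per=None):
    x,y,t=p[:3]; o=[]
    for n,k,uv in obs:
        if per and n!=per: continue
        P=np.array([x-np.sin(t)*PY[k],y+np.cos(t)*PY[k],.074]); o+=list(proj(C[n],P)[0]-uv)
    return np.array(o)
for per in ['top','scene',None]:
    s=least_squares(res,[.58,-.01,.1],args=(per,)); print(per,s.x.round(4),np.abs(s.fun).max().round(2))
s=s.x
S=lambda yy,z=.074:[s[0]-np.sin(s[2])*yy,s[1]+np.cos(s[2])*yy,z]
print('seat',np.round(S(.086),4))
for n in C: print(n,'seat px',proj(C[n],S(.086)).round(1))
# drift head in holder
for n,b in {'top':(320,240,352,272),'scene':(285,158,315,186)}.items():
    im=C[n]['image']; print(n,[(x[0].round(2),x[1].round(1),round(x[3])) for x in blobs(im,'orange',b)])
sb={'top':(150,222,225,268),'scene':(405,175,485,225)}
for n in sb:
    for k in ['yellow','blue','green']: print(n,k,[(x[0].round(2),x[1].round(1),round(x[2]),round(x[3])) for x in blobs(C[n]['image'],k,sb[n],100,60)])
np.save('st.npy',s)
E
```

```text
top red [(array([356.68, 189.91]), array([9.5, 9.8])), (array([376.82, 230.34]), array([11.5, 15.7]))]
   at z.074 [ 0.599  -0.0923  0.074 ]
top yellow [(array([341.6 , 192.66]), array([9.4, 9.7]))]
   at z.074 [ 0.5925 -0.0569  0.074 ]
top blue [(array([326.5 , 195.41]), array([8.9, 9. ]))]
   at z.074 [ 0.586  -0.0215  0.074 ]
top green []Traceback (most recent call last):
  File "<stdin>", line 8, in <module>
IndexError: list index out of range
```

```bash
sed -i "s/'green':\[(50,75)\]/'green':[(50,90)]/; s/smin=130,vmin=70/smin=100,vmin=50/" meas.py
cat > m1.py <<'E'
from meas import *
PY={'red':-.086,'yellow':-.05,'blue':-.014,'green':.022}
box={'top':(260,165,385,218),'scene':(245,200,370,232)}
C={n:cam(n) for n in box}; obs=[]
for n in box:
    for k in PY:
        b=blobs(C[n]['image'],k,box[n]); 
        if not b: print('none',n,k); continue
        print(n,k,b[0][0].round(2),b[0][1].round(1),atz(C[n],b[0][0],.074).round(4)); obs.append((n,k,b[0][0]))
def res(p,per=None):
    x,y,t=p[:3]; o=[]
    for n,k,uv in obs:
        if per and n!=per: continue
        P=np.array([x-np.sin(t)*PY[k],y+np.cos(t)*PY[k],.074]); o+=list(proj(C[n],P)[0]-uv)
    return np.array(o)
for per in ['top','scene',None]:
    s=least_squares(res,[.58,-.01,.1],args=(per,)); print(per,s.x.round(4),np.abs(s.fun).max().round(2))
s=s.x
S=lambda yy,z=.074:[s[0]-np.sin(s[2])*yy,s[1]+np.cos(s[2])*yy,z]
print('seat',np.round(S(.086),4))
for n in C: print(n,'seat px',proj(C[n],S(.086)).round(1))
for n,b in {'top':(320,240,352,272),'scene':(285,158,315,186)}.items():
    im=C[n]['image']; print(n,[(x[0].round(2),x[1].round(1),round(x[3])) for x in blobs(im,'orange',b)])
sb={'top':(150,222,225,268),'scene':(405,175,485,225)}
for n in sb:
    for k in ['yellow','blue','green']: print(n,k,[(x[0].round(2),x[1].round(1),round(x[2]),round(x[3])) for x in blobs(C[n]['image'],k,sb[n],100,60)])
np.save('st.npy',s)
E
python3 m1.py
```

```text
top red [356.67 189.92] [10.2 10.5] [ 0.599  -0.0923  0.074 ]
top yellow [341.6  192.66] [10.1 10.4] [ 0.5925 -0.0569  0.074 ]
top blue [326.44 195.31] [ 9.8 10. ] [ 0.5863 -0.0214  0.074 ]
top green [311.31 198.02] [9.  9.6] [0.5799 0.0139 0.074 ]
scene red [268.68 221.63] [10.3 12.4] [ 0.5992 -0.0932  0.074 ]
scene yellow [284.64 221.27] [10.2 12.7] [ 0.5931 -0.0578  0.074 ]
scene blue [300.7  220.73] [ 9.7 12. ] [ 0.5866 -0.0221  0.074 ]
scene green [316.58 220.37] [ 9.5 11.8] [0.5806 0.0133 0.074 ]
top [ 0.5838 -0.0077  0.1772] 0.03
scene [ 0.5843 -0.0084  0.1737] 0.06
None [ 0.584  -0.0081  0.176 ] 0.23
seat [0.569  0.0766 0.074 ]
top seat px [[284.4 202.7]]
scene seat px [[345.  219.4]]
top [(array([337.56, 255.88]), array([11.4, 12.5]), 109)]
scene [(array([300.57, 169.88]), array([14.4, 20.1]), 196)]
top yellow [(array([203.84, 250.11]), array([6.6, 7. ]), 115, 33)]
top blue [(array([176.63, 241.09]), array([ 7.5, 11.7]), 106, 60)]
top green [(array([162.01, 236.24]), array([ 6.4, 12.3]), 108, 55)]
scene yellow [(array([423.8 , 188.85]), array([ 8.8, 17.2]), 19, 94)]
scene blue [(array([453.64, 198.58]), array([ 9.3, 17.3]), 22, 101)]
scene green [(array([468.85, 203.81]), array([ 9.4, 16.9]), 24, 99)]
```

```bash
cat > cyl.py <<'E'
from meas import *
def mask(img,col,box,S=6,smin=90,vmin=25):
    x0,y0,x1,y1=box; im=cv2.resize(img[y0:y1,x0:x1],None,fx=S,fy=S,interpolation=cv2.INTER_LINEAR)
    h=cv2.cvtColor(im,cv2.COLOR_BGR2HSV); m=np.zeros(h.shape[:2],np.uint8)
    for a,b in hs[col]: m|=cv2.inRange(h,(a,smin,vmin),(b,255,255))
    n,l,st,ce=cv2.connectedComponentsWithStats(m)
    i=1+np.argmax(st[1:,4]); return (l==i).astype(np.uint8)
def cylmask(c,x,y,z0,z1,R,box,S=6):
    a=np.linspace(0,2*np.pi,40,endpoint=False)
    P=np.array([[x+R*np.cos(t),y+R*np.sin(t),z] for z in (z0,z1) for t in a])
    uv=(proj(c,P)-[box[0],box[1]]+.5)*S-.5
    m=np.zeros(((box[3]-box[1])*S,(box[2]-box[0])*S),np.uint8)
    cv2.fillConvexPoly(m,cv2.convexHull(np.round(uv*16).astype(np.int32)),1,shift=4); return m
def fit(C,col,xy,z0,z1,R,boxes):
    M={n:mask(C[n]['image'],col,boxes[n]) for n in boxes}
    def cost(xy,ns): 
        v=0
        for n in ns:
            q=cylmask(C[n],*xy,z0,z1,R,boxes[n]); v+=1-(q&M[n]).sum()/max(1,(q|M[n]).sum())
        return v
    from scipy.optimize import minimize
    out={}
    for ns in [*[[n] for n in boxes],list(boxes)]:
        b=min((minimize(cost,xy,args=(ns,),method='Nelder-Mead',options=dict(initial_simplex=np.array(xy)+np.array([[0,0],[d,0],[0,d]]))) for d in (.006,-.004)),key=lambda s:s.fun)
        out['+'.join(ns)]=(b.x,round(b.fun/len(ns),3))
    return out
E
python3 - <<'E'
from cyl import *
C={n:cam(n) for n in ('top','scene')}
for k,xy,R,z0,z1,bx in [('orange',(.46,-.043),.014,.066,.106,{'top':(320,240,352,272),'scene':(285,158,315,186)}),
 ('yellow',(.465,.249),.008,.06,.1,{'top':(195,240,220,265),'scene':(410,178,438,200)}),
 ('blue',(.484,.319),.008,.06,.1,{'top':(165,230,190,252),'scene':(440,186,467,210)}),
 ('green',(.495,.354),.008,.06,.1,{'top':(150,226,175,250),'scene':(456,192,483,215)})]:
    for a,b in fit(C,k,xy,z0,z1,R,bx).items(): print(k,a,b[0].round(4),b[1])
E
```

```text
orange top [ 0.4447 -0.0444] 0.213
orange scene [ 0.4428 -0.0461] 0.074
orange top+scene [ 0.443 -0.046] 0.145
yellow top [0.4576 0.2542] 0.489
yellow scene [0.4567 0.2537] 0.122
yellow top+scene [0.4567 0.2537] 0.307
blue top [0.4784 0.3228] 0.237
blue scene [0.4779 0.3226] 0.112
blue top+scene [0.4784 0.3228] 0.176
green top [0.4901 0.3588] 0.315
green scene [0.489  0.3572] 0.145
green top+scene [0.4895 0.3571] 0.236
```

```bash
cat > go.py <<'E'
# usage: go.py x y z jawdeg  -> shift & rotvec in tool axes (TCP target, tool down)
import sys,numpy as np
from scipy.spatial.transform import Rotation as Ro
from plant import r
s=r.sense(); p=np.array(s['position']); R=Ro.from_quat(s['eef_rot'])
M=R.as_matrix(); cur=np.degrees(np.arctan2(M[1,1],M[0,1]))
print('t %.2f pos %s jaw %.1f q6 %.2f F %s w %.4f'%(s['time_s'],p.round(4),cur,s['qpos'][5],np.round(s['force'],1),s['width']))
if len(sys.argv)>1:
    a=[float(v) for v in sys.argv[1:]]
    best=None
    for k in (0,180,-180):
        j=np.radians(a[3]+k); y=np.array([np.cos(j),np.sin(j),0]); z=np.array([0,0,-1.]); x=np.cross(y,z)
        rv=(R.inv()*Ro.from_matrix(np.c_[x,y,z])).as_rotvec()
        q6=s['qpos'][5]
        if best is None or np.linalg.norm(rv)<np.linalg.norm(best): best=rv
        print('  opt',rv.round(4))
    sh=M.T@(np.array(a[:3])-p); print('SHIFT',sh.round(4),'ROT',best.round(4), 'rows>=',np.ceil(np.linalg.norm(sh)/.0417),np.ceil(np.degrees(np.linalg.norm(best))/7.16))
E
python3 go.py .443 -.046 .2 90
```

```text
t 1.60 pos [0.1576 0.5008 0.2387] jaw 72.5 q6 -0.22 F [-0.3 -0.5  0.5] w 0.0885
  opt [-0.     -0.     -0.3048]
  opt [-1.0000e-04  1.0000e-04  2.8368e+00]
  opt [-1.0000e-04  1.0000e-04  2.8368e+00]
SHIFT [-0.4364 -0.4359  0.0387] ROT [-0.     -0.     -0.3048] rows>= 15.0 3.0
```

```bash
python3 - <<'E'
from h import *
c=cam('top')
for uv in [(150,185),(175,188),(205,188),(178,130)]: print(uv,atz(c,uv,.15).round(3),atz(c,uv,.1).round(3))
a=cv2.imread('pics/top0.png');cv2.imwrite('pics/cov.png',cv2.resize(a[205:275,400:495],None,fx=7,fy=7,interpolation=cv2.INTER_CUBIC))
E
```

```text
(150, 185) [0.595 0.365 0.15 ] [0.607 0.388 0.1  ]
(175, 188) [0.587 0.308 0.15 ] [0.599 0.328 0.1  ]
(205, 188) [0.587 0.242 0.15 ] [0.599 0.257 0.1  ]
(178, 130) [0.721 0.311 0.15 ] [0.741 0.331 0.1  ]
```

View pics/cov.png

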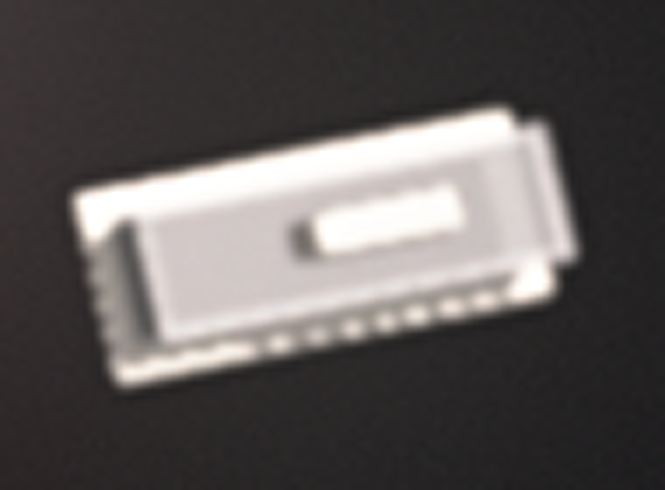

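The cover lies with its grip bar at about top (455,237). Now I approach the drift.

```bash
python3 -m pendant '-0.027 -0.027 0 0 0 -0.08;-0.055 -0.055 0 0 0 -0.16;-0.082 -0.082 0 0 0 -0.24;-0.11 -0.11 0 0 0 -0.305;-0.137 -0.137 0 0 0 -0.305;-0.165 -0.165 0 0 0 -0.305;-0.192 -0.192 0 0 0 -0.305;-0.22 -0.22 0 0 0 -0.305' 0.06 30; python3 go.py .443 -.046 .2 90
```

```text
time_s: 2.32
position: [0.3017, 0.2233, 0.239]
eef_rot: [-0.0, 1.0, 0.0, 0.0]
force: [-0.1, 1.4, -0.3]
width: 0.0602
t 2.32 pos [0.3017 0.2233 0.239 ] jaw 90.0 q6 -1.25 F [-0.1  1.4 -0.3] w 0.0602
  opt [0.0003 0.0008 0.0007]
  opt [-1.3000e-03  4.0000e-04 -3.1409e+00]
  opt [-1.3000e-03  4.0000e-04 -3.1409e+00]
SHIFT [-0.1411 -0.2694  0.039 ] ROT [0.0003 0.0008 0.0007] rows>= 8.0 1.0
```

```bash
python3 -m pendant '-0.02 -0.038 0 0 0 0;-0.04 -0.077 0 0 0 0;-0.06 -0.115 0 0 0 0;-0.08 -0.154 0.005 0 0 0;-0.1 -0.192 0.01 0 0 0;-0.12 -0.231 0.02 0 0 0;-0.141 -0.269 0.03 0 0 0;-0.141 -0.269 0.039 0 0 0'; python3 go.py .443 -.046 .073 90; python3 - <<'E'
from h import *
c=cam('top');s=cam('scene'); cv2.imwrite('pics/a.png',np.hstack([cv2.resize(x['image'][y0:y0+140,x0:x0+140],None,fx=2.8,fy=2.8) for x,x0,y0 in ((c,270,190),(s,230,80))]))
E
```

```text
time_s: 2.98
position: [0.4447, -0.0497, 0.2]
eef_rot: [0.001, 1.0, -0.001, 0.001]
force: [0.8, 0.7, -0.6]
width: 0.06
t 2.98 pos [ 0.4447 -0.0497  0.2   ] jaw 89.9 q6 -1.94 F [ 0.8  0.7 -0.6] w 0.0600
  opt [-0.0011  0.0028 -0.0025]
  opt [4.5000e-03 1.8000e-03 3.1391e+00]
  opt [4.5000e-03 1.8000e-03 3.1391e+00]
SHIFT [0.0021 0.0038 0.127 ] ROT [-0.0011  0.0028 -0.0025] rows>= 4.0 1.0
```

View pics/a.png

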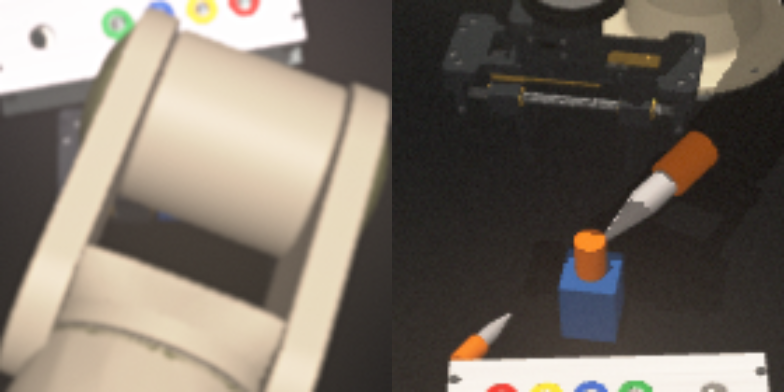

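```bash
python3 - <<'E'
from h import *
s=cam('scene'); cv2.imwrite('pics/b.png',cv2.resize(s['image'][60:260,200:400],None,fx=3,fy=3,interpolation=cv2.INTER_CUBIC))
for uv in [(299,165),(307,164),(341,137),(335,131)]: print(uv,atz(s,uv,.02).round(3))
print(proj(s,[[.443,-.046,.106],[.443,-.046,.066]]))
E
```

```text
(299, 165) [ 0.364 -0.065  0.02 ]
(307, 164) [ 0.357 -0.044  0.02 ]
(341, 137) [0.239 0.035 0.02 ]
(335, 131) [0.216 0.015 0.02 ]
[[300.18341818 164.39476107]
 [300.64303794 175.66301904]]
```

View pics/b.png

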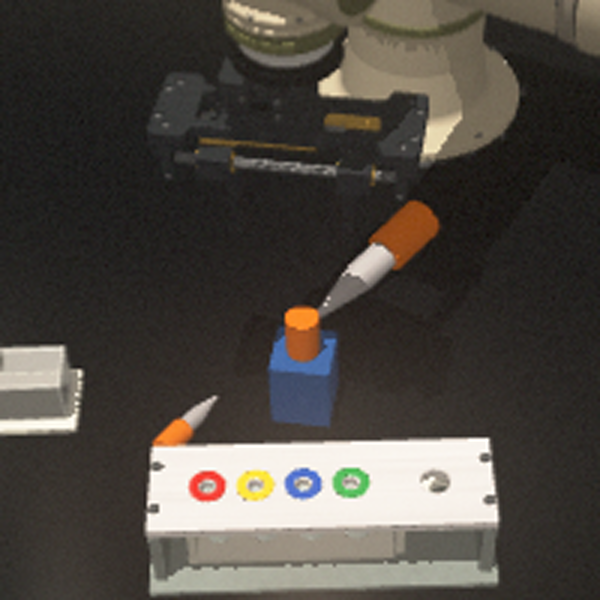

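The two look-alikes were standing on their points and have toppled by themselves. They lie low and clear at scene (325,150) and (262,200). The middle drift is still in its holder at (300,171). I descend.

```bash
python3 -m pendant '0.002 0.0035 0.02 0 0 0;0.002 0.0035 0.045 0 0 0;0.002 0.0035 0.07 0 0 0;0.002 0.0035 0.09 0 0 0;0.002 0.0035 0.105 0 0 0;0.002 0.0035 0.117 0 0 0;0.002 0.0035 0.127 0 0 0;0.002 0.0035 0.127 0 0 0'; python3 -m pendant '0 0 0 0 0 0;0 0 0 0 0 0;0 0 0 0 0 0;0 0 0 0 0 0;0 0 0 0 0 0;0 0 0 0 0 0;0 0 0 0 0 0;0 0 0 0 0 0' 0.01 40;python3 go.py .443 -.046 .073 90
```

```text
time_s: 3.8
position: [0.4396, -0.0408, 0.0718]
eef_rot: [-0.0, 1.0, 0.001, -0.002]
force: [0.1, 0.6, 0.3]
width: 0.0601
time_s: 4.47
position: [0.4402, -0.0417, 0.0725]
eef_rot: [-0.0, 1.0, 0.0, -0.001]
force: [-1.2, -5.2, 4.6]
width: 0.027
t 4.47 pos [ 0.4402 -0.0417  0.0725] jaw 90.0 q6 -1.93 F [-1.2 -5.2  4.6] w 0.0270
  opt [ 0.0002 -0.0012  0.0005]
  opt [ 1.9000e-03  3.0000e-04 -3.1411e+00]
  opt [ 1.9000e-03  3.0000e-04 -3.1411e+00]
SHIFT [-0.0028 -0.0043 -0.0005] ROT [ 0.0002 -0.0012  0.0005] rows>= 1.0 1.0
```

```bash
python3 -m pendant '0 0 0 0 0 0;0 0 -0.01 0 0 0;0 0 -0.03 0 0 0;0 0 -0.06 0 0 0;0 0 -0.09 0 0 0;0 0 -0.11 0 0 0;0 0 -0.12 0 0 0;0 0 -0.12 0 0 0';python3 -m pendant '0 0 0 0 0 0;0 0 0 0 0 0;0 0 0 0 0 0;0 0 0 0 0 0;0 0 0 0 0 0;0 0 0 0 0 0;0 0 0 0 0 0;0 0 0 0 0 0'; python3 go.py .569 .0766 .21 100;python3 - <<'E'
from h import *
s=cam('scene'); cv2.imwrite('pics/d.png',cv2.resize(s['image'][60:260,200:400],None,fx=3,fy=3,interpolation=cv2.INTER_CUBIC))
E
```

```text
time_s: 5.13
position: [0.4411, -0.0418, 0.1945]
eef_rot: [-0.0, 1.0, -0.0, 0.001]
force: [0.5, 0.0, -1.7]
width: 0.0271
time_s: 5.8
position: [0.4411, -0.0418, 0.1944]
eef_rot: [-0.0, 1.0, -0.0, 0.001]
force: [0.2, 0.0, -2.4]
width: 0.0274
t 5.80 pos [ 0.4411 -0.0418  0.1944] jaw 90.0 q6 -1.93 F [ 0.2  0.  -2.4] w 0.0274
  opt [-0.001   0.0021 -0.174 ]
  opt [3.2000e-03 1.4000e-03 2.9675e+00]
  opt [3.2000e-03 1.4000e-03 2.9675e+00]
SHIFT [-0.128   0.1184 -0.0154] ROT [-0.001   0.0021 -0.174 ] rows>= 5.0 2.0
```

View pics/d.png

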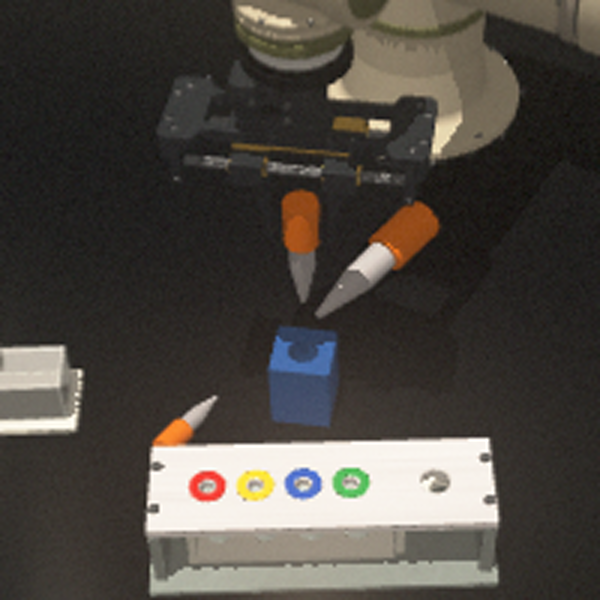

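```bash
cat > dr.py <<'E'
from cyl import *
C={'scene':cam('scene')}
s=r.sense(); p=s['position']; zs=p[2]-.0065
import sys
c=C['scene']
uv=proj(c,[p[0],p[1],zs+.02])[0].astype(int)
bx={'scene':(uv[0]-18,uv[1]-16,uv[0]+18,uv[1]+16)}
f=fit(C,'orange',p[:2],zs,zs+.04,.014,bx)['scene']; print('TCP',p.round(4),'head xy',f[0].round(4),f[1])
im=c['image']; b=(uv[0]-25,uv[1]-20,uv[0]+25,uv[1]+45)
cv2.imwrite('pics/dr.png',cv2.resize(im[b[1]:b[3],b[0]:b[2]],None,fx=9,fy=9,interpolation=cv2.INTER_CUBIC)); print('box',b)
for dx in (0,.003,.006): print(dx,'tip px',proj(c,[p[0]+dx,p[1],zs-.062]).round(1))
E
python3 dr.py
```

```text
TCP [ 0.4411 -0.0418  0.1944] head xy [ 0.4455 -0.0435] 0.065
box (np.int64(275), np.int64(112), np.int64(325), np.int64(177))
0 tip px [[301.8 158.1]]
0.003 tip px [[301.6 159. ]]
0.006 tip px [[301.4 159.9]]
```

View pics/dr.png

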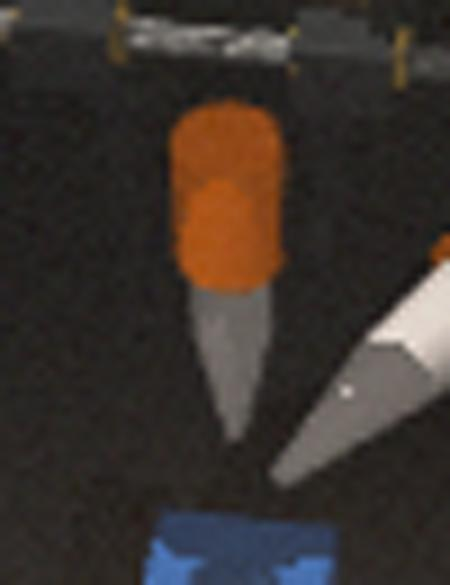

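```bash
python3 -m pendant '-0.015 0.015 0 0 0 0;-0.04 0.04 0 0 0 0;-0.065 0.063 0 0 0 0;-0.09 0.087 0 0 0 0;-0.11 0.106 0 0 0 0;-0.124 0.12 0.005 0 0 0;-0.124 0.12 0.01 0 0 0;-0.124 0.12 0.015 0 0 0';python3 -m pendant '0 0 0 0 0 0;0 0 0 0 0 0;0 0 0 0 0 0;0 0 0 0 0 0;0 0 0 0 0 0;0 0 0 0 0 0;0 0 0 0 0 0;0 0 0 0 0 0'; python3 dr.py; python3 go.py .565 .078 .15 90
```

```text
time_s: 6.57
position: [0.5651, 0.0787, 0.1788]
eef_rot: [-0.001, 1.0, -0.0, 0.001]
force: [0.2, -0.7, -1.5]
width: 0.0271
time_s: 7.23
position: [0.565, 0.0786, 0.1788]
eef_rot: [-0.001, 1.0, -0.0, 0.001]
force: [0.1, -1.4, -1.6]
width: 0.0265
TCP [0.565  0.0787 0.1788] head xy [0.5696 0.0776] 0.051
box (np.int64(324), np.int64(163), np.int64(374), np.int64(228))
0 tip px [[346.9 208.2]]
0.003 tip px [[346.8 209.3]]
0.006 tip px [[346.6 210.3]]
t 7.28 pos [0.565  0.0787 0.1788] jaw 90.1 q6 -1.64 F [ 0.4  1.  -1.7] w 0.0272
  opt [-0.0009  0.0015  0.0018]
  opt [-2.4000e-03 -1.4000e-03 -3.1398e+00]
  opt [-2.4000e-03 -1.4000e-03 -3.1398e+00]
SHIFT [ 0.0001 -0.0006  0.0288] ROT [-0.0009  0.0015  0.0018] rows>= 1.0 1.0
```

View pics/dr.png

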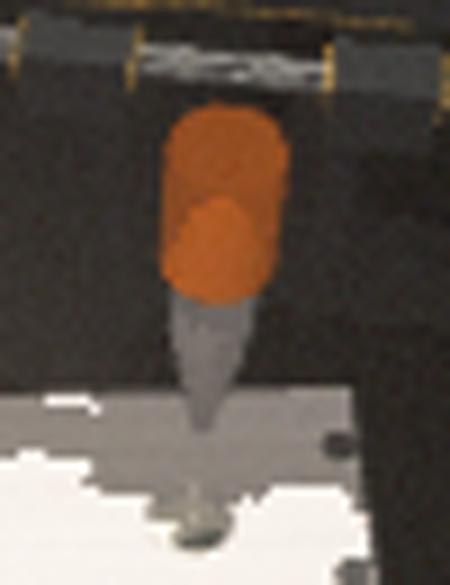

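```bash
python3 -m pendant '0.001 -0.0012 0.008 0 0 0;0.001 -0.0012 0.016 0 0 0;0.001 -0.0012 0.024 0 0 0;0.001 -0.0012 0.032 0 0 0;0.001 -0.0012 0.04 0 0 0;0.001 -0.0012 0.045 0 0 0;0.001 -0.0012 0.05 0 0 0;0.001 -0.0012 0.05 0 0 0'; python3 go.py .565 .078 .0805 90;python3 - <<'E'
from h import *
s=cam('scene'); cv2.imwrite('pics/e.png',cv2.resize(s['image'][150:250,290:400],None,fx=6,fy=6,interpolation=cv2.INTER_CUBIC))
E
```

```text
time_s: 7.95
position: [0.5637, 0.0774, 0.1277]
eef_rot: [-0.001, 1.0, -0.0, -0.0]
force: [-0.6, -1.4, -1.3]
width: 0.0273
t 7.95 pos [0.5637 0.0774 0.1277] jaw 90.1 q6 -1.64 F [-0.6 -1.4 -1.3] w 0.0273
  opt [-0.0008 -0.0001  0.0017]
  opt [ 2.0000e-04 -1.2000e-03 -3.1399e+00]
  opt [ 2.0000e-04 -1.2000e-03 -3.1399e+00]
SHIFT [-0.0013  0.0006  0.0472] ROT [-0.0008 -0.0001  0.0017] rows>= 2.0 1.0
```

View pics/e.png

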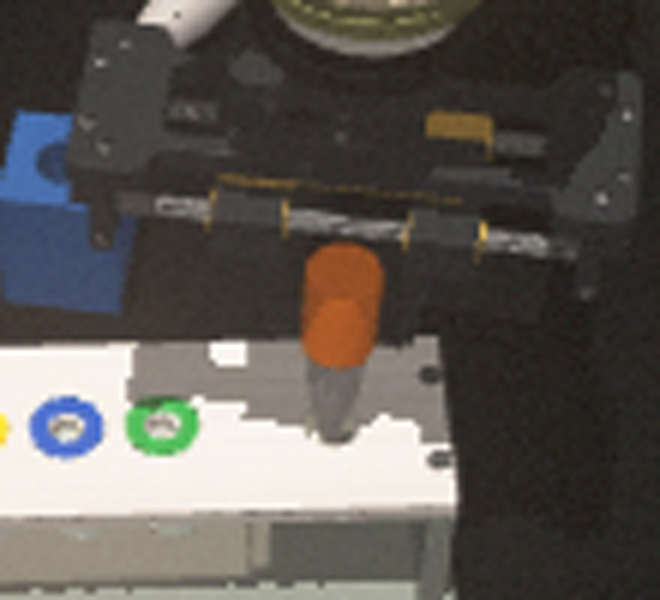

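The tip is in the hole at scene (345,222). I push on gently.

```bash
python3 -m pendant '0 0 0.003 0 0 0;0 0 0.006 0 0 0;0 0 0.009 0 0 0;0 0 0.012 0 0 0;0 0 0.015 0 0 0;0 0 0.018 0 0 0;0 0 0.02 0 0 0;0 0 0.02 0 0 0'; python3 go.py;  python3 -m pendant '0 0 0.002 0 0 0;0 0 0.004 0 0 0;0 0 0.006 0 0 0;0 0 0.008 0 0 0;0 0 0.01 0 0 0;0 0 0.01 0 0 0;0 0 0.01 0 0 0;0 0 0.01 0 0 0'; python3 go.py
```

```text
time_s: 8.67
position: [0.5638, 0.0776, 0.1079]
eef_rot: [-0.001, 1.0, -0.0, 0.0]
force: [0.7, 4.3, -2.3]
width: 0.0268
t 8.67 pos [0.5638 0.0776 0.1079] jaw 90.1 q6 -1.64 F [ 0.7  4.3 -2.3] w 0.0268
time_s: 9.33
position: [0.5637, 0.0776, 0.0975]
eef_rot: [-0.001, 1.0, -0.0, -0.0]
force: [0.6, 3.9, -1.9]
width: 0.0269
t 9.33 pos [0.5637 0.0776 0.0975] jaw 90.1 q6 -1.64 F [ 0.6  3.9 -1.9] w 0.0269
```

```bash
python3 -m pendant '0 0 0.002 0 0 0;0 0 0.004 0 0 0;0 0 0.006 0 0 0;0 0 0.008 0 0 0;0 0 0.01 0 0 0;0 0 0.012 0 0 0;0 0 0.014 0 0 0;0 0 0.014 0 0 0'; python3 go.py;  python3 -m pendant '0 0 0.001 0 0 0;0 0 0.002 0 0 0;0 0 0.003 0 0 0;0 0 0.004 0 0 0;0 0 0.004 0 0 0;0 0 0.004 0 0 0;0 0 0.004 0 0 0;0 0 0.004 0 0 0'; python3 go.py
```

```text
time_s: 10.0
position: [0.5637, 0.0776, 0.083]
eef_rot: [-0.001, 1.0, -0.0, -0.0]
force: [3.1, 3.9, -1.8]
width: 0.0267
t 10.00 pos [0.5637 0.0776 0.083 ] jaw 90.1 q6 -1.64 F [ 3.1  3.9 -1.8] w 0.0267
time_s: 10.67
position: [0.5641, 0.0776, 0.0804]
eef_rot: [-0.001, 1.0, -0.0, 0.001]
force: [-1.7, 4.0, 12.0]
width: 0.0269
t 10.67 pos [0.5641 0.0776 0.0804] jaw 90.1 q6 -1.64 F [-1.7  4.  12. ] w 0.0269
```

```bash
python3 -m pendant '0 0 0 0 0 0;0 0 0 0 0 0;0 0 0 0 0 0;0 0 0 0 0 0;0 0 0 0 0 0;0 0 0 0 0 0;0 0 -0.01 0 0 0;0 0 -0.03 0 0 0' 0.06;  python3 -m pendant '0 0 -0.03 0 0 0;0 0 -0.06 0 0 0;0 0 -0.09 0 0 0;0.03 0 -0.11 0 0 0;0.07 0 -0.11 0 0 0;0.11 0 -0.11 0 0 0;0.15 0 -0.11 0 0 0;0.15 0 -0.11 0 0 0'; python3 go.py;python3 - <<'E'
from cyl import *
C={n:cam(n) for n in ('top','scene')}
for n,(x,y) in {'scene':(240,170),'top':(260,160)}.items():
    cv2.imwrite(f'pics/f_{n}.png',cv2.resize(C[n]['image'][y:y+100,x:x+133],None,fx=6,fy=6,interpolation=cv2.INTER_CUBIC)[:600,:798])
for a,b in fit(C,'orange',(.569,.077),.074,.114,.014,{'top':(268,190,300,222),'scene':(330,195,360,228)}).items(): print(a,b)
E
```

```text
time_s: 11.33
position: [0.5629, 0.0776, 0.1093]
eef_rot: [-0.001, 1.0, -0.0, -0.002]
force: [-0.3, 0.1, -0.2]
width: 0.0602
time_s: 12.0
position: [0.4071, 0.0781, 0.2197]
eef_rot: [-0.001, 1.0, -0.0, -0.003]
force: [1.6, -0.9, 0.1]
width: 0.0601
t 12.00 pos [0.4071 0.0781 0.2197] jaw 90.2 q6 -1.67 F [ 1.6 -0.9  0.1] w 0.0601
top (array([0.56726599, 0.07517892]), np.float64(0.278))
scene (array([0.56775239, 0.07654061]), np.float64(0.042))
top+scene (array([0.56765356, 0.07633844]), np.float64(0.162))
```

View pics/f_scene.png

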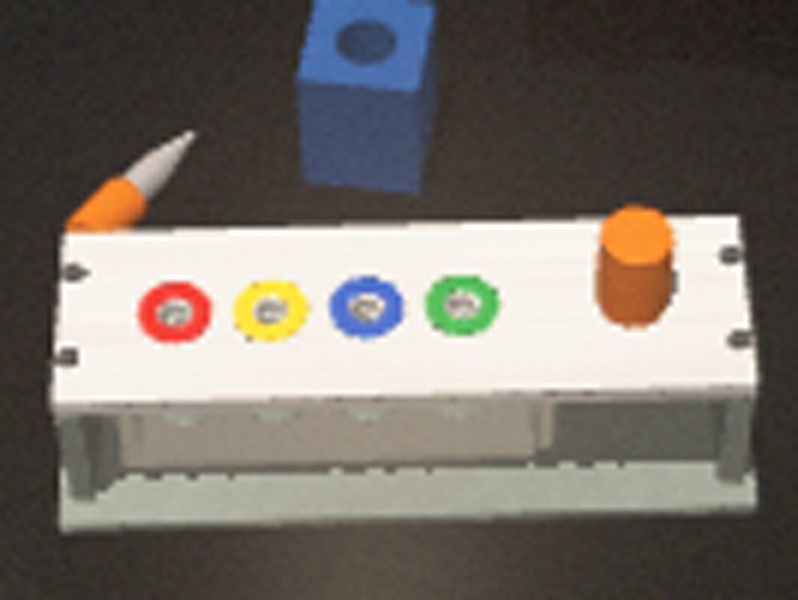

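View pics/f_top.png

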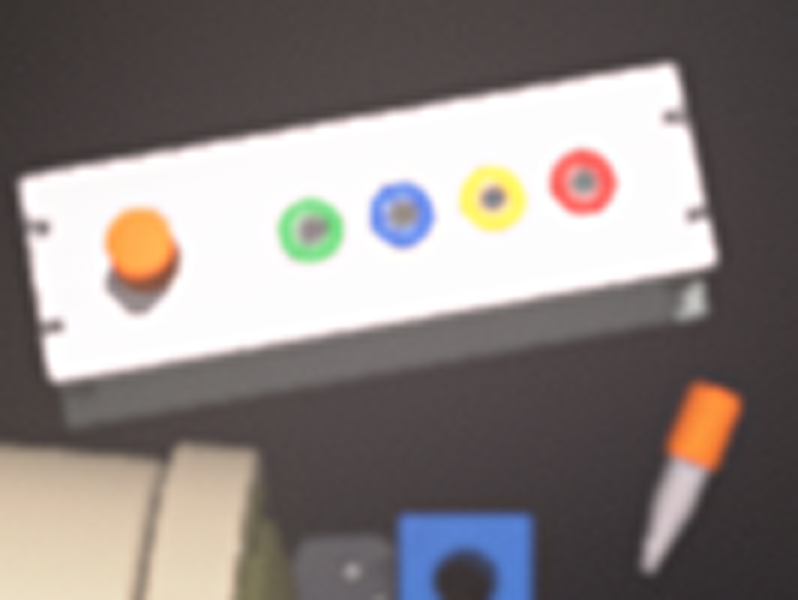

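The drift is seated at scene (346,217), and the vials now show centred under the ports. Next is the yellow swab.

```bash
python3 go.py .458 .2547 .15 117.6
```

```text
t 12.10 pos [0.4129 0.0774 0.221 ] jaw 90.1 q6 -1.67 F [ 0.4 -0.2  0.8] w 0.0602
  opt [-0.0005 -0.001  -0.4799]
  opt [-1.4000e-03  7.0000e-04  2.6617e+00]
  opt [-1.4000e-03  7.0000e-04  2.6617e+00]
SHIFT [-0.0455  0.1773  0.0708] ROT [-0.0005 -0.001  -0.4799] rows>= 5.0 4.0
```

```bash
python3 -m pendant '-0.005 0.02 0 0 0 -0.1;-0.015 0.055 0 0 0 -0.2;-0.025 0.09 0.01 0 0 -0.3;-0.035 0.125 0.025 0 0 -0.4;-0.042 0.155 0.04 0 0 -0.48;-0.0455 0.172 0.055 0 0 -0.48;-0.0455 0.1773 0.071 0 0 -0.48;-0.0455 0.1773 0.071 0 0 -0.48' 0.04 20; python3 -m pendant '0 0 0 0 0 0;0 0 0 0 0 0;0 0 0 0 0 0;0 0 0 0 0 0;0 0 0 0 0 0;0 0 0 0 0 0;0 0 0 0 0 0;0 0 0 0 0 0';python3 go.py .458 .2547 .066 117.6;python3 - <<'E'
from h import *
s=cam('scene'); cv2.imwrite('pics/g.png',cv2.resize(s['image'][130:230,370:500],None,fx=6,fy=6,interpolation=cv2.INTER_CUBIC))
E
```

```text
time_s: 12.77
position: [0.4578, 0.2559, 0.1469]
eef_rot: [-0.239, 0.971, -0.0, -0.003]
force: [0.3, 0.1, -0.2]
width: 0.0402
time_s: 13.43
position: [0.4579, 0.2558, 0.1471]
eef_rot: [-0.239, 0.971, -0.0, -0.003]
force: [-0.4, 0.1, 0.3]
width: 0.0404
t 13.43 pos [0.4579 0.2558 0.1471] jaw 117.7 q6 -1.77 F [-0.4  0.1  0.3] w 0.0404
  opt [ 0.0007 -0.0052  0.0018]
  opt [ 8.2000e-03  1.1000e-03 -3.1398e+00]
  opt [ 8.2000e-03  1.1000e-03 -3.1398e+00]
SHIFT [-0.     -0.0011  0.0811] ROT [ 0.0007 -0.0052  0.0018] rows>= 2.0 1.0
```

View pics/g.png

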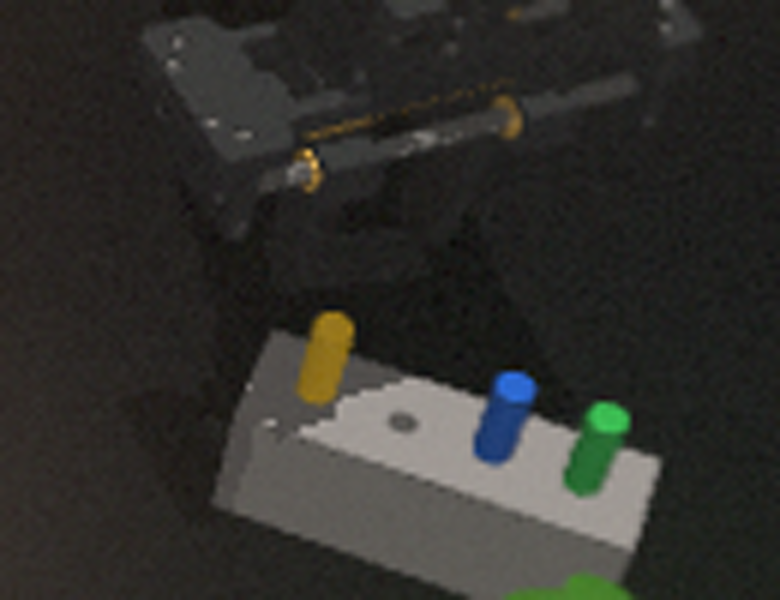

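Fingers are above the yellow swab at scene (424,189). I go down and grasp.

```bash
python3 -m pendant '0 -0.001 0.01 0 -0.005 0;0 -0.001 0.025 0 -0.005 0;0 -0.001 0.04 0 -0.005 0;0 -0.001 0.055 0 -0.005 0;0 -0.001 0.067 0 -0.005 0;0 -0.001 0.076 0 -0.005 0;0 -0.001 0.081 0 -0.005 0;0 -0.001 0.081 0 -0.005 0'; python3 -m pendant '0 0 0 0 0 0;0 0 0 0 0 0;0 0 0 0 0 0;0 0 0 0 0 0;0 0 0 0 0 0;0 0 0 0 0 0;0 0 0 0 0 0;0 0 0 0 0 0' 0 20; python3 go.py
```

```text
time_s: 14.15
position: [0.4576, 0.2547, 0.0653]
eef_rot: [-0.239, 0.971, 0.0, -0.001]
force: [0.1, -0.2, 0.3]
width: 0.0399
time_s: 14.82
position: [0.4579, 0.2548, 0.0658]
eef_rot: [-0.239, 0.971, 0.0, -0.001]
force: [0.1, 0.5, 4.9]
width: 0.0151
t 14.82 pos [0.4579 0.2548 0.0658] jaw 117.7 q6 -1.77 F [0.1 0.5 4.9] w 0.0151
```

```bash
python3 -m pendant '0 0 -0.01 0 0 0;0 0 -0.03 0 0 0;0 0 -0.06 0 0 0;0 0 -0.09 0 0 0;0 0 -0.115 0 0 0;0 0 -0.125 0 0 0;0 0 -0.125 0 0 0;0 0 -0.125 0 0 0'; python3 go.py .5915 -.056 .19 145
```

```text
time_s: 15.48
position: [0.4576, 0.2546, 0.1899]
eef_rot: [-0.239, 0.971, 0.0, -0.001]
force: [-0.3, -0.7, -1.3]
width: 0.0153
t 15.48 pos [0.4576 0.2546 0.1899] jaw 117.7 q6 -1.77 F [-0.3 -0.7 -1.3] w 0.0153
  opt [ 0.0015 -0.0016 -0.4764]
  opt [-2.1000e-03 -2.0000e-03  2.6652e+00]
  opt [-2.1000e-03 -2.0000e-03  2.6652e+00]
SHIFT [ 0.0259 -0.3372 -0.0004] ROT [ 0.0015 -0.0016 -0.4764] rows>= 9.0 4.0
```

```bash
python3 -m pendant '0.002 -0.02 0 0 0 -0.1;0.005 -0.06 0 0 0 -0.2;0.008 -0.1 0 0 0 -0.3;0.011 -0.14 0 0 0 -0.4;0.014 -0.18 0 0 0 -0.476;0.017 -0.22 0 0 0 -0.476;0.02 -0.26 0 0 0 -0.476;0.023 -0.3 0 0 0 -0.476'; python3 go.py .5915 -.056 .185 145
```

```text
time_s: 16.15
position: [0.5764, -0.0235, 0.1874]
eef_rot: [-0.461, 0.887, 0.002, -0.002]
force: [0.5, 0.7, 0.1]
width: 0.0158
t 16.15 pos [ 0.5764 -0.0235  0.1874] jaw 145.0 q6 -2.77 F [0.5 0.7 0.1] w 0.0158
  opt [ 0.0053 -0.0024 -0.0006]
  opt [-0.0038 -0.0083  3.141 ]
  opt [-0.0038 -0.0083  3.141 ]
SHIFT [ 0.0179 -0.031   0.0023] ROT [ 0.0053 -0.0024 -0.0006] rows>= 1.0 1.0
```

```bash
python3 -m pendant '0.003 -0.006 0 0 0 0.1;0.006 -0.012 0 0 0 0.2;0.01 -0.018 0 0 0 0.3;0.014 -0.025 0.001 0.004 -0.002 0.349;0.0179 -0.031 0.001 0.004 -0.002 0.349;0.0179 -0.031 0.001 0.004 -0.002 0.349;0.0179 -0.031 0.001 0.004 -0.002 0.349;0.0179 -0.031 0.001 0.004 -0.002 0.349'; cat > sw.py <<'E'
import sys
from cyl import *
col=sys.argv[1]; PY={'red':-.086,'yellow':-.05,'blue':-.014,'green':.022}[col]
st=np.load('st.npy'); port=np.array([st[0]-np.sin(st[2])*PY,st[1]+np.cos(st[2])*PY,.074])
c=cam('scene'); p=r.sense()['position']; zb=p[2]-.006
uv=proj(c,[p[0],p[1],zb])[0].astype(int); b=(uv[0]-25,uv[1]-20,uv[0]+25,uv[1]+45)
im=cv2.resize(c['image'][b[1]:b[3],b[0]:b[2]],None,fx=9,fy=9,interpolation=cv2.INTER_CUBIC)
f=lambda P:((proj(c,P)[0]-[b[0],b[1]]+.5)*9-.5).astype(int)
cv2.circle(im,tuple(int(v) for v in f(port)),3,(255,0,255),-1)
cv2.circle(im,tuple(int(v) for v in f([p[0],p[1],zb-.052])),3,(255,255,0),-1)
cv2.imwrite('pics/sw_%s_%s.png'%(col,sys.argv[2]),im); print(b,'port',port.round(4),'TCP',p.round(4), 'portpx',proj(c,port).round(1),'pred tip px',proj(c,[p[0],p[1],zb-.052]).round(1))
E
python3 sw.py yellow 0;  python3 go.py
```

```text
time_s: 16.82
position: [0.5912, -0.0556, 0.1857]
eef_rot: [-0.301, 0.954, 0.0, -0.001]
force: [-0.1, -0.3, -0.3]
width: 0.0153
(np.int64(257), np.int64(170), np.int64(307), np.int64(235)) port [ 0.5928 -0.0573  0.074 ] TCP [ 0.5913 -0.0556  0.1859] portpx [[284.9 221.2]] pred tip px [[284.4 205.8]]
t 16.87 pos [ 0.5913 -0.0556  0.1859] jaw 125.0 q6 -2.47 F [ 1.1  0.2 -0.7] w 0.0156
```

View pics/sw_yellow_0.png

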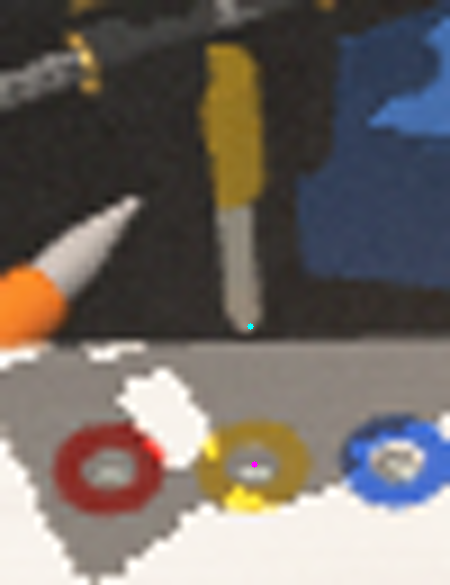

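```bash
python3 - <<'E'
from h import *
c=cam('scene'); print(atz(c,(257+243/9-.45,170+331/9-.45),.1859-.058).round(4)); print(proj(c,[[.5913,-.0556,z] for z in (.128,.18,.22)]).round(1))
E
```

```text
[ 0.593  -0.0571  0.1279]
[[284.4 205.8]
 [283.  190.1]
 [281.8 177. ]]
```

```bash
python3 go.py .5917 -.0562 .136 125
```

```text
t 16.92 pos [ 0.5914 -0.0556  0.1861] jaw 125.0 q6 -2.47 F [ 0.1  0.5 -0.2] w 0.0152
  opt [ 0.0009 -0.0016  0.0006]
  opt [ 2.600e-03  1.400e-03 -3.141e+00]
  opt [ 2.600e-03  1.400e-03 -3.141e+00]
SHIFT [ 0.     -0.0008  0.0501] ROT [ 0.0009 -0.0016  0.0006] rows>= 2.0 1.0
```

```bash
python3 -m pendant '0 -0.0008 0.01 0 0 0;0 -0.0008 0.02 0 0 0;0 -0.0008 0.03 0 0 0;0 -0.0008 0.04 0 0 0;0 -0.0008 0.047 0 0 0;0 -0.0008 0.05 0 0 0;0 -0.0008 0.05 0 0 0;0 -0.0008 0.05 0 0 0'; python3 sw.py yellow 1;  python3 go.py
```

```text
time_s: 17.58
position: [0.5918, -0.0563, 0.1362]
eef_rot: [-0.301, 0.954, 0.0, -0.001]
force: [0.6, -0.1, -0.8]
width: 0.0154
(np.int64(258), np.int64(185), np.int64(308), np.int64(250)) port [ 0.5928 -0.0573  0.074 ] TCP [ 0.592  -0.0563  0.1365] portpx [[284.9 221.2]] pred tip px [[285.3 219.7]]
t 17.63 pos [ 0.592  -0.0563  0.1365] jaw 125.0 q6 -2.47 F [-0.8 -0.6 -0. ] w 0.0153
```

View pics/sw_yellow_1.png

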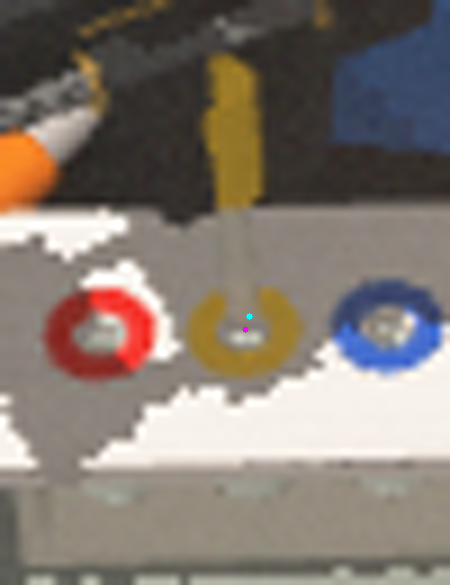

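```bash
python3 -m pendant '0 0 0.002 0 0 0;0 0 0.004 0 0 0;0 0 0.006 0 0 0;0 0 0.008 0 0 0;0 0 0.01 0 0 0;0 0 0.012 0 0 0;0 0 0.012 0 0 0;0 0 0.012 0 0 0'; python3 go.py; python3 -m pendant '0 0 0.002 0 0 0;0 0 0.004 0 0 0;0 0 0.006 0 0 0;0 0 0.008 0 0 0;0 0 0.01 0 0 0;0 0 0.012 0 0 0;0 0 0.012 0 0 0;0 0 0.012 0 0 0'; python3 go.py
```

```text
time_s: 18.3
position: [0.5919, -0.0563, 0.1244]
eef_rot: [-0.301, 0.954, 0.0, -0.001]
force: [-0.0, -0.6, 0.5]
width: 0.015
t 18.30 pos [ 0.5919 -0.0563  0.1244] jaw 125.0 q6 -2.47 F [-0.  -0.6  0.5] w 0.0150
time_s: 18.97
position: [0.5919, -0.0563, 0.1123]
eef_rot: [-0.301, 0.954, 0.0, -0.001]
force: [-0.7, -0.2, -0.3]
width: 0.0152
t 18.97 pos [ 0.5919 -0.0563  0.1123] jaw 125.0 q6 -2.47 F [-0.7 -0.2 -0.3] w 0.0152
```

```bash
python3 -m pendant '0 0 0.005 0 0 0;0 0 0.01 0 0 0;0 0 0.015 0 0 0;0 0 0.02 0 0 0;0 0 0.025 0 0 0;0 0 0.029 0 0 0;0 0 0.0325 0 0 0;0 0 0.0325 0 0 0'; python3 go.py;python3 -m pendant '0 0 0.001 0 0 0;0 0 0.002 0 0 0;0 0 0.003 0 0 0;0 0 0.003 0 0 0;0 0 0.003 0 0 0;0 0 0.003 0 0 0;0 0 0.003 0 0 0;0 0 0.003 0 0 0'; python3 go.py
```

```text
time_s: 19.63
position: [0.592, -0.0563, 0.0798]
eef_rot: [-0.301, 0.954, -0.0, -0.001]
force: [-0.1, -0.8, -0.5]
width: 0.0152
t 19.63 pos [ 0.592  -0.0563  0.0798] jaw 125.0 q6 -2.47 F [-0.1 -0.8 -0.5] w 0.0152
time_s: 20.3
position: [0.5924, -0.0563, 0.0794]
eef_rot: [-0.301, 0.954, -0.001, 0.0]
force: [-8.9, 2.8, 21.4]
width: 0.0149
t 20.30 pos [ 0.5924 -0.0563  0.0794] jaw 125.1 q6 -2.47 F [-8.9  2.8 21.4] w 0.0149
```

Yellow is seated, with the grip on the plate at 21 N. Release, then green.

```bash
python3 -m pendant '0 0 -0.001 0 0 0;0 0 -0.001 0 0 0;0 0 -0.001 0 0 0;0 0 -0.001 0 0 0;0 0 -0.001 0 0 0;0 0 -0.015 0 0 0;0 0 -0.04 0 0 0;0 0 -0.08 0 0 0' 0.04; python3 -m pendant '0 0 -0.03 0 0 0;0 0 -0.04 0 0 0;0 0 -0.04 0 0 0;0 0 -0.04 0 0 0;0 0 -0.04 0 0 0;0 0 -0.04 0 0 0;0 0 -0.04 0 0 0;0 0 -0.04 0 0 0'; python3 go.py .49 .358 .2 117.6; python3 - <<'E'
from h import *
s=cam('scene'); cv2.imwrite('pics/i.png',cv2.resize(s['image'][170:270,240:370],None,fx=6,fy=6,interpolation=cv2.INTER_CUBIC))
E
```

```text
time_s: 20.97
position: [0.5907, -0.0558, 0.157]
eef_rot: [-0.301, 0.954, 0.001, -0.003]
force: [0.4, -0.3, 0.1]
width: 0.0397
time_s: 21.63
position: [0.5908, -0.0558, 0.1961]
eef_rot: [-0.301, 0.954, 0.002, -0.003]
force: [-0.1, 0.3, 0.3]
width: 0.04
t 21.63 pos [ 0.5908 -0.0558  0.1961] jaw 125.0 q6 -2.47 F [-0.1  0.3  0.3] w 0.0400
  opt [ 0.0053 -0.0058  0.1299]
  opt [ 0.0087  0.0079 -3.0117]
  opt [ 0.0087  0.0079 -3.0117]
SHIFT [-0.1551  0.3967 -0.0025] ROT [ 0.0053 -0.0058  0.1299] rows>= 11.0 2.0
```

View pics/i.png

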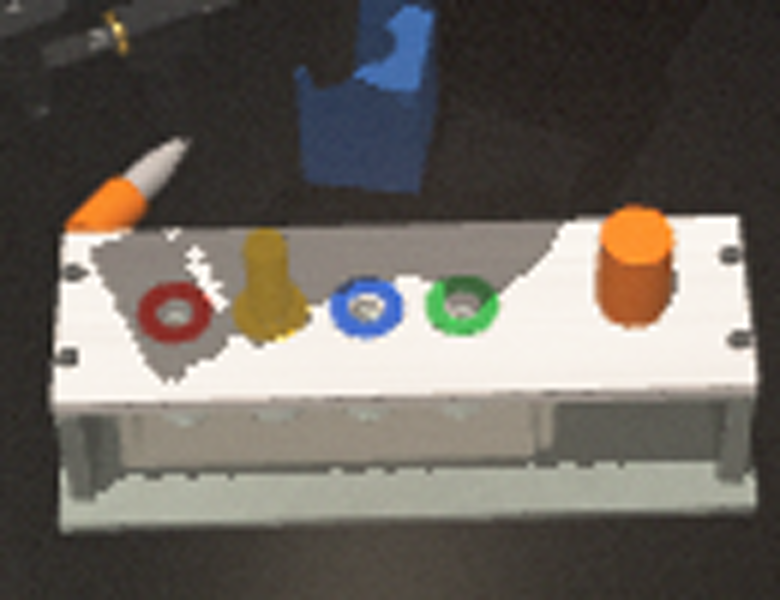

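Yellow is fully down at scene (284,218). Now to green.

```bash
python3 -m pendant '-0.01 0.025 0 0 0 0.06;-0.023 0.06 0 0.005 -0.005 0.13;-0.037 0.095 0 0.005 -0.005 0.13;-0.051 0.13 0 0.005 -0.005 0.13;-0.064 0.165 0 0.005 -0.005 0.13;-0.078 0.2 0 0.005 -0.005 0.13;-0.092 0.235 0 0.005 -0.005 0.13;-0.105 0.27 0 0.005 -0.005 0.13';python3 go.py .49 .358 .14 117.6
```

```text
time_s: 22.35
position: [0.5211, 0.2273, 0.1971]
eef_rot: [-0.238, 0.971, -0.0, -0.0]
force: [-0.2, -0.5, -0.2]
width: 0.0401
t 22.35 pos [0.5211 0.2273 0.1971] jaw 117.6 q6 -1.85 F [-0.2 -0.5 -0.2] w 0.0401
  opt [-0.0001 -0.0004 -0.0002]
  opt [-7.0000e-04  1.0000e-04  3.1414e+00]
  opt [-7.0000e-04  1.0000e-04  3.1414e+00]
SHIFT [-0.033   0.1303  0.0571] ROT [-0.0001 -0.0004 -0.0002] rows>= 4.0 1.0
```

```bash
python3 -m pendant '-0.01 0.04 0 0 0 0;-0.02 0.075 0 0 0 0;-0.028 0.105 0 0 0 0;-0.033 0.125 0.01 0 0 0;-0.033 0.1303 0.03 0 0 0;-0.033 0.1303 0.045 0 0 0;-0.033 0.1303 0.057 0 0 0;-0.033 0.1303 0.057 0 0 0';python3 -m pendant '0 0 0 0 0 0;0 0 0 0 0 0;0 0 0 0 0 0;0 0 0 0 0 0;0 0 0 0 0 0;0 0 0 0 0 0;0 0 0 0 0 0;0 0 0 0 0 0';python3 go.py .49 .358 .066 117.6; python3 - <<'E'
from h import *
s=cam('scene'); t=cam('top');cv2.imwrite('pics/j.png',np.hstack([cv2.resize(s['image'][150:280,400:530],None,fx=3,fy=3,interpolation=cv2.INTER_CUBIC),cv2.resize(t['image'][130:260,140:270],None,fx=3,fy=3)]))
E
```

```text
time_s: 23.02
position: [0.4888, 0.3577, 0.1374]
eef_rot: [-0.239, 0.971, -0.001, -0.003]
force: [-0.5, 1.2, 0.2]
width: 0.04
time_s: 23.68
position: [0.4888, 0.3577, 0.1375]
eef_rot: [-0.239, 0.971, -0.001, -0.002]
force: [0.0, -0.6, 0.0]
width: 0.0402
t 23.68 pos [0.4888 0.3577 0.1375] jaw 117.6 q6 -1.61 F [ 0.  -0.6  0. ] w 0.0402
  opt [ 0.0001 -0.0049  0.0002]
  opt [ 7.8000e-03  2.0000e-04 -3.1414e+00]
  opt [ 7.8000e-03  2.0000e-04 -3.1414e+00]
SHIFT [-0.0016 -0.0003  0.0715] ROT [ 0.0001 -0.0049  0.0002] rows>= 2.0 1.0
```

View pics/j.png

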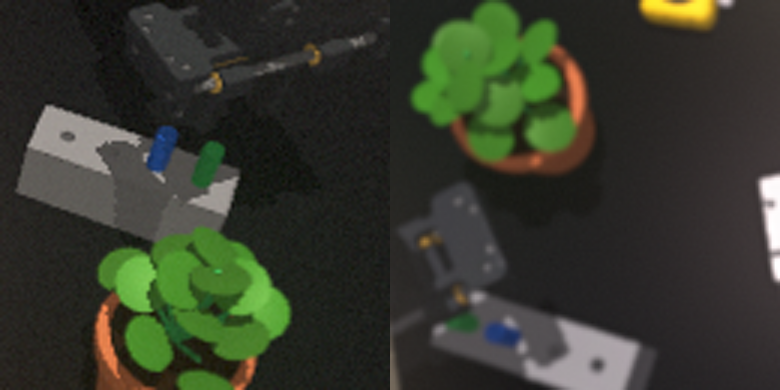

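The gripper body is clear of the pot. Green stands at scene (469,204). I descend and grasp.

```bash
python3 -m pendant '-0.0015 0 0.01 0 -0.005 0;-0.0015 0 0.025 0 -0.005 0;-0.0015 0 0.04 0 -0.005 0;-0.0015 0 0.052 0 -0.005 0;-0.0015 0 0.062 0 -0.005 0;-0.0015 0 0.069 0 -0.005 0;-0.0015 0 0.0715 0 -0.005 0;-0.0015 0 0.0715 0 -0.005 0'; python3 -m pendant '0 0 0 0 0 0;0 0 0 0 0 0;0 0 0 0 0 0;0 0 0 0 0 0;0 0 0 0 0 0;0 0 0 0 0 0;0 0 0 0 0 0;0 0 0 0 0 0' 0 20; python3 -m pendant '0 0 -0.01 0 0 0;0 0 -0.03 0 0 0;0 0 -0.06 0 0 0;0 0 -0.09 0 0 0;0 0 -0.115 0 0 0;0 0 -0.125 0 0 0;0 0 -0.125 0 0 0;0 0 -0.125 0 0 0'; python3 - <<'E'
from h import *
st=np.load('st.npy')
for k,v in {'blue':-.014,'green':.022}.items(): print(k,st[0]-np.sin(st[2])*v,st[1]+np.cos(st[2])*v)
E
python3 go.py .5790 .0145 .19 125
```

```text
time_s: 24.45
position: [0.4897, 0.3582, 0.0656]
eef_rot: [-0.239, 0.971, -0.0, -0.0]
force: [-0.8, -0.2, 0.4]
width: 0.0401
time_s: 25.12
position: [0.49, 0.3583, 0.066]
eef_rot: [-0.239, 0.971, 0.0, 0.0]
force: [0.2, -0.2, 4.1]
width: 0.0151
time_s: 25.78
position: [0.4896, 0.3581, 0.1901]
eef_rot: [-0.239, 0.971, -0.0, -0.0]
force: [-0.3, -0.4, -0.5]
width: 0.0155
blue 0.5864764549247983 -0.021859006694015696
green 0.580173566387545 0.013584943369245631
t 25.78 pos [0.4896 0.3581 0.1901] jaw 117.6 q6 -1.61 F [-0.3 -0.4 -0.5] w 0.0155
  opt [ 0.0002 -0.001  -0.1289]
  opt [-1.4000e-03 -3.0000e-04  3.0127e+00]
  opt [-1.4000e-03 -3.0000e-04  3.0127e+00]
SHIFT [ 8.000e-02 -3.459e-01  1.000e-04] ROT [ 0.0002 -0.001  -0.1289] rows>= 9.0 2.0
```

```bash
python3 -m pendant '0.005 -0.02 0 0 0 -0.06;0.014 -0.06 0 0 0 -0.129;0.023 -0.1 0 0 0 -0.129;0.032 -0.14 0 0 0 -0.129;0.042 -0.18 0 0 0 -0.129;0.051 -0.22 0 0 0 -0.129;0.06 -0.26 0 0 0 -0.129;0.069 -0.3 0 0 0 -0.129'; python3 -m pendant '0 0 0 0 0 0;0 0 0 0 0 0;0 0 0 0 0 0;0 0 0 0 0 0;0 0 0 0 0 0;0 0 0 0 0 0;0 0 0 0 0 0;0 0 0 0 0 0';python3 go.py .5793 .0146 .17 125
```

```text
time_s: 26.45
position: [0.5668, 0.0583, 0.1879]
eef_rot: [-0.301, 0.954, 0.001, -0.002]
force: [0.9, -0.1, -0.1]
width: 0.0151
time_s: 27.12
position: [0.5668, 0.0589, 0.188]
eef_rot: [-0.301, 0.954, 0.001, -0.002]
force: [-0.2, 0.6, 0.0]
width: 0.0151
t 27.12 pos [0.5668 0.0589 0.188 ] jaw 125.0 q6 -2.28 F [-0.2  0.6  0. ] w 0.0151
  opt [ 0.0027 -0.0037  0.0008]
  opt [ 0.0058  0.0042 -3.1408]
  opt [ 0.0058  0.0042 -3.1408]
SHIFT [ 0.0151 -0.0435  0.0179] ROT [ 0.0027 -0.0037  0.0008] rows>= 2.0 1.0
```

```bash
python3 -m pendant '0.005 -0.015 0 0.0027 -0.0037 0;0.01 -0.03 0 0.0027 -0.0037 0;0.0151 -0.0435 0 0.0027 -0.0037 0;0.0151 -0.0435 0.015 0.0027 -0.0037 0;0.0151 -0.0435 0.03 0.0027 -0.0037 0;0.0151 -0.0435 0.04 0.0027 -0.0037 0;0.0151 -0.0435 0.05 0.0027 -0.0037 0;0.0151 -0.0435 0.05 0.0027 -0.0037 0'; python3 -m pendant '0 0 0 0 0 0;0 0 0 0 0 0;0 0 0 0 0 0;0 0 0 0 0 0;0 0 0 0 0 0;0 0 0 0 0 0;0 0 0 0 0 0;0 0 0 0 0 0';python3 go.py .5793 .0146 .124 125; python3 sw.py green 0
```

```text
time_s: 27.78
position: [0.5784, 0.0147, 0.136]
eef_rot: [-0.301, 0.954, 0.001, -0.001]
force: [-0.0, -0.1, -0.9]
width: 0.0158
time_s: 28.45
position: [0.5784, 0.0147, 0.1362]
eef_rot: [-0.301, 0.954, 0.001, -0.001]
force: [0.4, -0.3, -0.7]
width: 0.0155
t 28.45 pos [0.5784 0.0147 0.1362] jaw 125.0 q6 -2.36 F [ 0.4 -0.3 -0.7] w 0.0155
  opt [ 0.0021 -0.002   0.0008]
  opt [ 0.0032  0.0032 -3.1408]
  opt [ 0.0032  0.0032 -3.1408]
SHIFT [-0.0007 -0.0006  0.0122] ROT [ 0.0021 -0.002   0.0008] rows>= 1.0 1.0
(np.int64(292), np.int64(184), np.int64(342), np.int64(249)) port [0.5802 0.0136 0.074 ] TCP [0.5784 0.0147 0.1361] portpx [[316.7 220.2]] pred tip px [[317.3 218.6]]
```

View pics/sw_green_0.png

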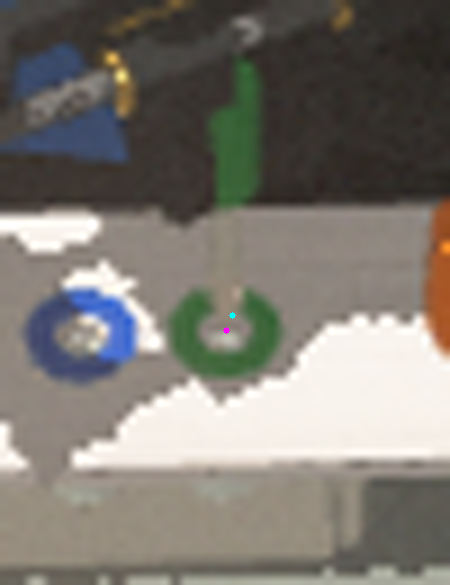

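```bash
python3 -m pendant '-0.0007 -0.0006 0.002 0 0 0;-0.0007 -0.0006 0.005 0 0 0;-0.0007 -0.0006 0.008 0 0 0;-0.0007 -0.0006 0.012 0 0 0;-0.0007 -0.0006 0.015 0 0 0;-0.0007 -0.0006 0.018 0 0 0;-0.0007 -0.0006 0.02 0 0 0;-0.0007 -0.0006 0.02 0 0 0'; python3 -m pendant '0 0 0.003 0 0 0;0 0 0.006 0 0 0;0 0 0.009 0 0 0;0 0 0.012 0 0 0;0 0 0.015 0 0 0;0 0 0.018 0 0 0;0 0 0.018 0 0 0;0 0 0.018 0 0 0';python3 go.py
```

```text
time_s: 29.17
position: [0.5791, 0.0146, 0.1156]
eef_rot: [-0.301, 0.954, 0.001, -0.002]
force: [0.5, 1.0, 0.4]
width: 0.0151
time_s: 29.83
position: [0.579, 0.0146, 0.0974]
eef_rot: [-0.301, 0.954, 0.001, -0.002]
force: [-0.4, 0.0, -0.7]
width: 0.0152
t 29.83 pos [0.579  0.0146 0.0974] jaw 125.0 q6 -2.36 F [-0.4  0.  -0.7] w 0.0152
```

```bash
python3 -m pendant '0 0 0.004 0 0 0;0 0 0.008 0 0 0;0 0 0.012 0 0 0;0 0 0.015 0 0 0;0 0 0.0175 0 0 0;0 0 0.0185 0 0 0;0 0 0.0195 0 0 0;0 0 0.0195 0 0 0';python3 go.py
```

```text
time_s: 30.5
position: [0.5792, 0.0147, 0.0797]
eef_rot: [-0.301, 0.954, 0.001, -0.001]
force: [-6.6, 1.0, 16.9]
width: 0.0151
t 30.50 pos [0.5792 0.0147 0.0797] jaw 125.1 q6 -2.36 F [-6.6  1.  16.9] w 0.0151
```

Green is seated. Release, then blue.

```bash
python3 -m pendant '0 0 -0.001 0 0 0;0 0 -0.001 0 0 0;0 0 -0.001 0 0 0;0 0 -0.001 0 0 0;0 0 -0.001 0 0 0;0 0 -0.015 0 0 0;0 0 -0.04 0 0 0;0 0 -0.08 0 0 0' 0.04; python3 -m pendant '0 0 -0.03 0 0 0;0 0 -0.04 0 0 0;-0.01 0.02 -0.04 0 0 0.05;-0.02 0.045 -0.04 0 0 0.12;-0.03 0.08 -0.04 0 0 0.12;-0.045 0.12 -0.04 0 0 0.12;-0.06 0.16 -0.04 0 0 0.12;-0.06 0.16 -0.04 0 0 0.12'; python3 go.py .4793 .3238 .14 117.6; python3 - <<'E'
from h import *
s=cam('scene'); cv2.imwrite('pics/k.png',cv2.resize(s['image'][150:270,240:400],None,fx=5,fy=5,interpolation=cv2.INTER_CUBIC))
E
```

```text
time_s: 31.17
position: [0.5778, 0.0149, 0.1575]
eef_rot: [-0.301, 0.954, 0.002, -0.004]
force: [1.1, 0.9, 0.4]
width: 0.0395
time_s: 31.83
position: [0.5331, 0.1857, 0.1974]
eef_rot: [-0.246, 0.969, 0.003, -0.005]
force: [-0.1, -0.3, -1.0]
width: 0.0402
t 31.83 pos [0.5331 0.1857 0.1974] jaw 118.5 q6 -1.94 F [-0.1 -0.3 -1. ] w 0.0402
  opt [ 0.008  -0.0087  0.0153]
  opt [ 0.0135  0.0126 -3.1262]
  opt [ 0.0135  0.0126 -3.1262]
SHIFT [-0.0191  0.1466  0.0584] ROT [ 0.008  -0.0087  0.0153] rows>= 4.0 1.0
```

View pics/k.png

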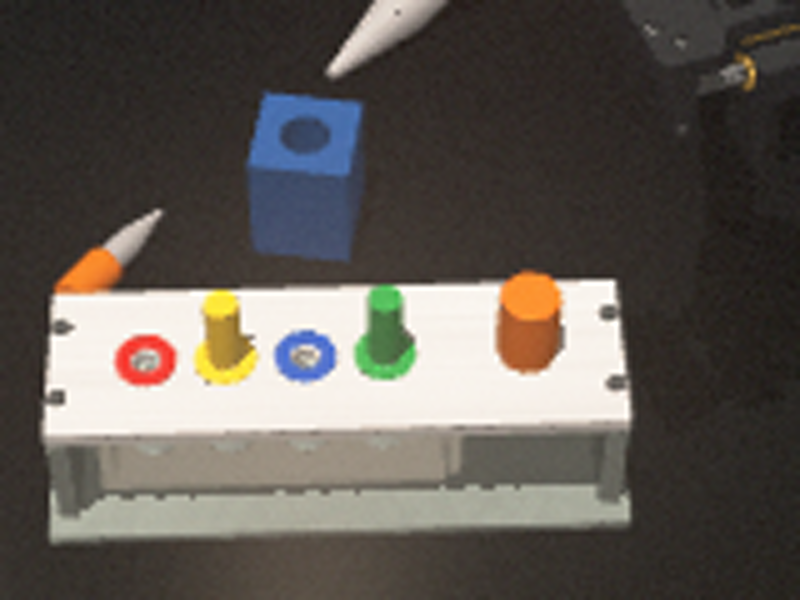

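Yellow and green are both down, the drift is home, and only blue's port is open. Now to blue, with the jaw turned to 75°.

```bash
python3 -m pendant '-0.003 0.02 0 0.008 -0.008 0.12;-0.007 0.05 0 0.008 -0.008 0.24;-0.01 0.08 0 0 0 0.36;-0.014 0.11 0 0 0 0.48;-0.017 0.135 0 0 0 0.6;-0.0191 0.1466 0 0 0 0.7;-0.0191 0.1466 0.02 0 0 0.757;-0.0191 0.1466 0.04 0 0 0.757'; python3 -m pendant '0 0 0 0 0 0;0 0 0 0 0 0;0 0 0 0 0 0;0 0 0 0 0 0;0 0 0 0 0 0;0 0 0 0 0 0;0 0 0 0 0 0;0 0 0 0 0 0';python3 go.py .4793 .3238 .066 75
```

```text
time_s: 32.55
position: [0.481, 0.3214, 0.1575]
eef_rot: [0.131, 0.991, 0.0, -0.005]
force: [0.6, -0.4, -0.7]
width: 0.04
time_s: 33.22
position: [0.4811, 0.3214, 0.1578]
eef_rot: [0.131, 0.991, 0.001, -0.005]
force: [-0.1, -0.7, -0.4]
width: 0.0399
t 33.22 pos [0.4811 0.3214 0.1578] jaw 74.9 q6 -0.93 F [-0.1 -0.7 -0.4] w 0.0399
  opt [-0.0001 -0.0096 -0.0016]
  opt [-1.51e-02  2.00e-04  3.14e+00]
  opt [-1.51e-02  2.00e-04  3.14e+00]
SHIFT [0.0015 0.0018 0.0918] ROT [-0.0001 -0.0096 -0.0016] rows>= 3.0 1.0
```

```bash
python3 -m pendant '0.0015 0.0018 0.015 0 -0.0096 0;0.0015 0.0018 0.03 0 -0.0096 0;0.0015 0.0018 0.05 0 -0.0096 0;0.0015 0.0018 0.067 0 -0.0096 0;0.0015 0.0018 0.08 0 -0.0096 0;0.0015 0.0018 0.088 0 -0.0096 0;0.0015 0.0018 0.0918 0 -0.0096 0;0.0015 0.0018 0.0918 0 -0.0096 0'; python3 -m pendant '0 0 0 0 0 0;0 0 0 0 0 0;0 0 0 0 0 0;0 0 0 0 0 0;0 0 0 0 0 0;0 0 0 0 0 0;0 0 0 0 0 0;0 0 0 0 0 0' 0 20;python3 -m pendant '0 0 -0.01 0 0 0;0 0 -0.03 0 0 0;0 0 -0.06 0 0 0;0 0 -0.09 0 0 0;0 0 -0.115 0 0 0;0 0 -0.13 0 0 0;0 0 -0.135 0 0 0;0 0 -0.135 0 0 0';  python3 go.py .5857 -.0209 .20 45
```

```text
time_s: 33.88
position: [0.4792, 0.3238, 0.0657]
eef_rot: [0.131, 0.991, -0.0, -0.0]
force: [0.2, -0.6, 0.5]
width: 0.0397
time_s: 34.55
position: [0.4794, 0.3239, 0.0661]
eef_rot: [0.131, 0.991, -0.0, 0.0]
force: [-1.5, -1.2, 5.4]
width: 0.0154
time_s: 35.22
position: [0.4796, 0.324, 0.2022]
eef_rot: [0.131, 0.991, 0.0, 0.001]
force: [0.3, 0.3, -0.8]
width: 0.0152
t 35.22 pos [0.4796 0.324  0.2022] jaw 74.9 q6 -0.92 F [ 0.3  0.3 -0.8] w 0.0152
  opt [0.0015 0.0013 0.5221]
  opt [-1.8000e-03  2.1000e-03 -2.6195e+00]
  opt [-1.8000e-03  2.1000e-03 -2.6195e+00]
SHIFT [-0.1922 -0.3054  0.0022] ROT [0.0015 0.0013 0.5221] rows>= 9.0 5.0
```

```bash
python3 -m pendant '-0.013 -0.02 0 0 0 0.1;-0.035 -0.055 0 0 0 0.2;-0.056 -0.09 0 0 0 0.3;-0.079 -0.125 0 0 0 0.4;-0.1 -0.16 0 0 0 0.522;-0.123 -0.195 0 0 0 0.522;-0.145 -0.23 0 0 0 0.522;-0.157 -0.25 0 0 0 0.522'; python3 -m pendant '0 0 0 0 0 0;0 0 0 0 0 0;0 0 0 0 0 0;0 0 0 0 0 0;0 0 0 0 0 0;0 0 0 0 0 0;0 0 0 0 0 0;0 0 0 0 0 0';  python3 go.py .5857 -.0209 .136 45
```

```text
time_s: 35.88
position: [0.5663, 0.0379, 0.2005]
eef_rot: [0.384, 0.923, 0.0, -0.0]
force: [-0.9, 0.4, -0.1]
width: 0.0154
time_s: 36.55
position: [0.5662, 0.0384, 0.2006]
eef_rot: [0.384, 0.924, 0.0, -0.0]
force: [-0.9, -0.3, 0.5]
width: 0.0151
t 36.55 pos [0.5662 0.0384 0.2006] jaw 44.9 q6 -0.92 F [-0.9 -0.3  0.5] w 0.0151
  opt [-0.0002 -0.0006 -0.0018]
  opt [-1.0000e-03  3.0000e-04  3.1398e+00]
  opt [-1.0000e-03  3.0000e-04  3.1398e+00]
SHIFT [-0.0558 -0.028   0.0645] ROT [-0.0002 -0.0006 -0.0018] rows>= 3.0 1.0
```

```bash
python3 -m pendant '-0.015 -0.008 0 0 0 0;-0.035 -0.018 0 0 0 0;-0.05 -0.025 0 0 0 0;-0.0558 -0.028 0 0 0 0;-0.0558 -0.028 0.015 0 0 0;-0.0558 -0.028 0.035 0 0 0;-0.0558 -0.028 0.055 0 0 0;-0.0558 -0.028 0.0645 0 0 0'; python3 -m pendant '0 0 0 0 0 0;0 0 0 0 0 0;0 0 0 0 0 0;0 0 0 0 0 0;0 0 0 0 0 0;0 0 0 0 0 0;0 0 0 0 0 0;0 0 0 0 0 0';  python3 go.py .5857 -.0209 .116 45; python3 sw.py blue 0
```

```text
time_s: 37.22
position: [0.5848, -0.0205, 0.1337]
eef_rot: [0.384, 0.923, -0.0, -0.002]
force: [0.2, -0.7, -1.0]
width: 0.0155
time_s: 37.88
position: [0.5848, -0.0205, 0.1339]
eef_rot: [0.384, 0.923, -0.0, -0.002]
force: [0.9, 0.6, -0.4]
width: 0.0152
t 37.88 pos [ 0.5848 -0.0205  0.1339] jaw 44.9 q6 -1.02 F [ 0.9  0.6 -0.4] w 0.0152
  opt [-0.0016 -0.0033 -0.0021]
  opt [-5.2000e-03  2.6000e-03  3.1395e+00]
  opt [-5.2000e-03  2.6000e-03  3.1395e+00]
SHIFT [-0.001   0.0004  0.0179] ROT [-0.0016 -0.0033 -0.0021] rows>= 1.0 1.0
(np.int64(275), np.int64(185), np.int64(325), np.int64(250)) port [ 0.5865 -0.0219  0.074 ] TCP [ 0.5848 -0.0205  0.1338] portpx [[300.8 220.7]] pred tip px [[301.5 219.7]]
```

View pics/sw_blue_0.png

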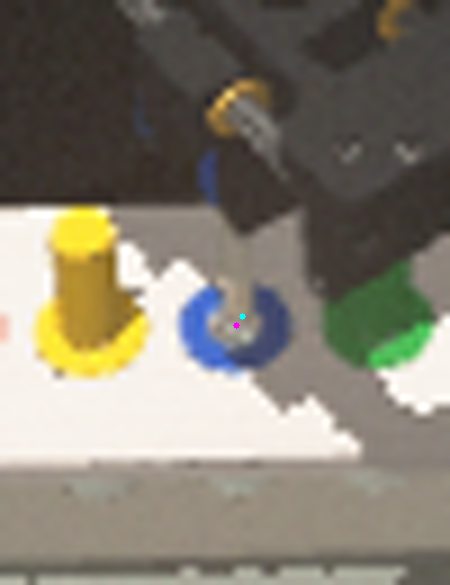

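```bash
python3 -m pendant '-0.001 0.0004 0.002 0 -0.003 0;-0.001 0.0004 0.005 0 -0.003 0;-0.001 0.0004 0.008 0 -0.003 0;-0.001 0.0004 0.011 0 -0.003 0;-0.001 0.0004 0.014 0 -0.003 0;-0.001 0.0004 0.017 0 -0.003 0;-0.001 0.0004 0.018 0 -0.003 0;-0.001 0.0004 0.018 0 -0.003 0'; python3 -m pendant '0 0 0.003 0 0 0;0 0 0.006 0 0 0;0 0 0.009 0 0 0;0 0 0.012 0 0 0;0 0 0.015 0 0 0;0 0 0.018 0 0 0;0 0 0.018 0 0 0;0 0 0.018 0 0 0';python3 go.py
```

```text
time_s: 38.6
position: [0.5856, -0.0209, 0.1155]
eef_rot: [0.384, 0.923, -0.001, -0.001]
force: [0.1, 1.0, -0.2]
width: 0.0149
time_s: 39.27
position: [0.5855, -0.0209, 0.0973]
eef_rot: [0.384, 0.923, -0.001, -0.001]
force: [-0.0, -0.0, 0.1]
width: 0.0153
t 39.27 pos [ 0.5855 -0.0209  0.0973] jaw 44.9 q6 -1.02 F [-0.  -0.   0.1] w 0.0153
```

```bash
python3 -m pendant '0 0 0.004 0 0 0;0 0 0.008 0 0 0;0 0 0.012 0 0 0;0 0 0.015 0 0 0;0 0 0.0175 0 0 0;0 0 0.0185 0 0 0;0 0 0.0195 0 0 0;0 0 0.0195 0 0 0';python3 go.py; python3 -m pendant '0 0 -0.001 0 0 0;0 0 -0.001 0 0 0;0 0 -0.001 0 0 0;0 0 -0.001 0 0 0;0 0 -0.001 0 0 0;0 0 -0.015 0 0 0;0 0 -0.04 0 0 0;0 0 -0.08 0 0 0' 0.035; python3 -m pendant '0 0 -0.03 0 0 0;0 0 -0.06 0 0 0;0.03 0.03 -0.06 0 0 0.05;0.055 0.055 -0.06 0 0 0.12;0.08 0.08 -0.06 0 0 0.12;0.1 0.1 -0.06 0 0 0.12;0.1 0.1 -0.06 0 0 0.12;0.1 0.1 -0.06 0 0 0.12'; python3 go.py;  python3 - <<'E'
from h import *
s=cam('scene'); cv2.imwrite('pics/l.png',cv2.resize(s['image'][130:270,140:390],None,fx=3.2,fy=3.2,interpolation=cv2.INTER_CUBIC))
s=cam('top'); cv2.imwrite('pics/m.png',cv2.resize(s['image'][170:280,270:500],None,fx=3.4,fy=3.4,interpolation=cv2.INTER_CUBIC))
E
```

```text
time_s: 39.93
position: [0.5857, -0.0211, 0.0799]
eef_rot: [0.384, 0.924, -0.001, -0.0]
force: [-7.5, 0.3, 18.4]
width: 0.0155
t 39.93 pos [ 0.5857 -0.0211  0.0799] jaw 44.9 q6 -1.02 F [-7.5  0.3 18.4] w 0.0155
time_s: 40.6
position: [0.5842, -0.0207, 0.1576]
eef_rot: [0.384, 0.924, -0.001, -0.004]
force: [0.3, -1.2, -0.5]
width: 0.0347
time_s: 41.27
position: [0.5848, 0.1217, 0.2173]
eef_rot: [0.437, 0.899, -0.002, -0.004]
force: [1.0, -0.8, 0.1]
width: 0.0351
t 41.27 pos [0.5848 0.1217 0.2173] jaw 38.1 q6 -0.66 F [ 1.  -0.8  0.1] w 0.0351
```

View pics/l.png

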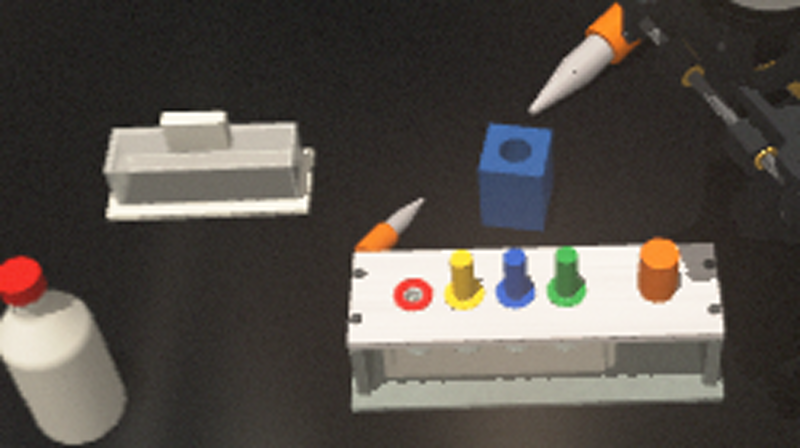

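View pics/m.png

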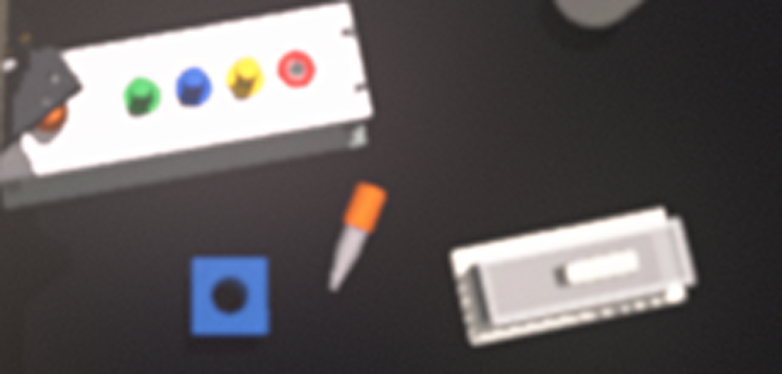

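All three swabs are down: scene yellow (284,212), blue (301,212), green (317,212). The cover has been knocked since the first picture: its bar went from top (455,236) to (446,248). I measure it afresh.

```bash
python3 - <<'E'
from h import *
s=cam('scene'); t=cam('top')
cv2.imwrite('pics/n.png',cv2.resize(s['image'][155:205,165:245],None,fx=10,fy=10,interpolation=cv2.INTER_CUBIC))
cv2.imwrite('pics/o.png',cv2.resize(t['image'][225:280,395:480],None,fx=9,fy=9,interpolation=cv2.INTER_CUBIC))
E
```

```text
(no output)
```

View pics/n.png

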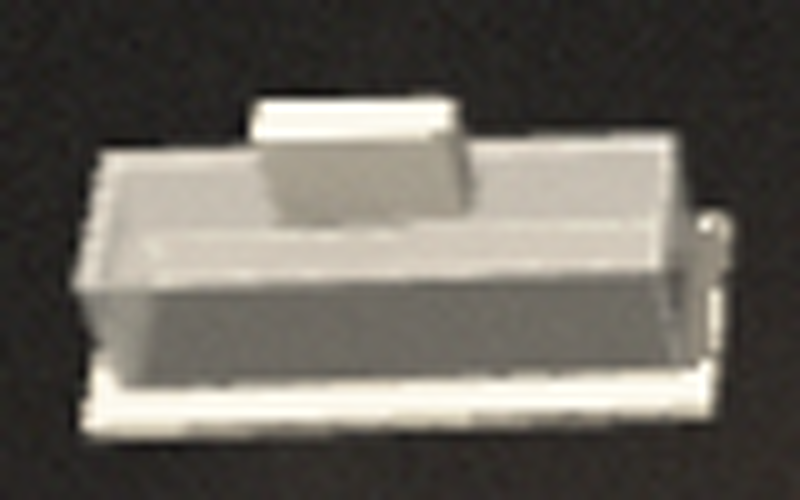

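View pics/o.png

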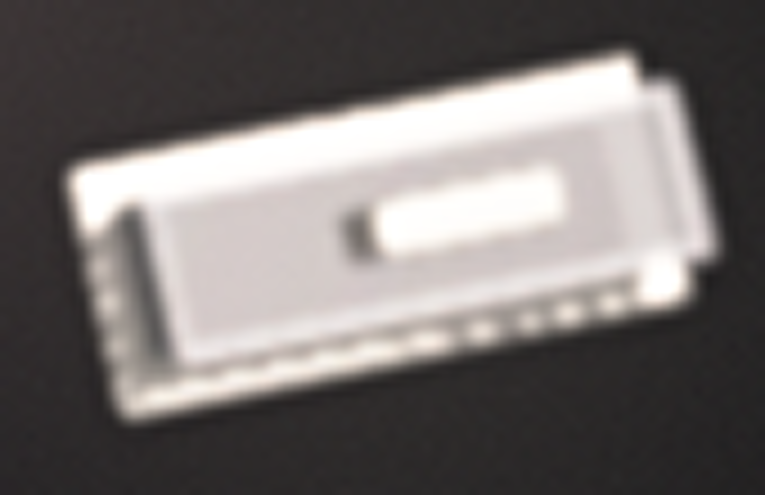

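```bash
cat > cov.py <<'E'
from h import *
from scipy.optimize import least_squares
def fitc(C,obs,z0=0,guess=(.46,-.31,.2)):
    def res(p,per=None):
        x,y,t=p; o=[]
        for n,(a,b,z),uv in obs:
            if per and n!=per: continue
            P=[x+np.cos(t)*a-np.sin(t)*b,y+np.sin(t)*a+np.cos(t)*b,z0+z]; o+=list(proj(C[n],P)[0]-uv)
        return np.array(o)
    for per in ('top','scene',None):
        if per and not any(o[0]==per for o in obs): continue
        s=least_squares(res,guess,args=(per,),loss='soft_l1'); print(per,s.x.round(4),res(s.x,per).round(1))
    return s.x
E
cat > c1.py <<'E'
from cov import *
C={n:cam(n) for n in('top','scene')}
T=lambda u,v:np.array([u/9-.45+395,v/9-.45+225]); S=lambda u,v:np.array([u/10-.45+165,v/10-.45+155])
F=.033,.08; B=.023,.073
obs=[('top',(F[0],F[1],.006),T(68,165)),('top',(F[0],-F[1],.006),T(635,50)),('top',(-F[0],F[1],.0),T(120,422)),('top',(-F[0],-F[1],.0),T(690,305)),
('top',(0,0,.083),T(470,211)),('top',(B[0],-B[1],.049),T(680,80)),('top',(-B[0],-B[1],.049),T(717,258)),('top',(-B[0],B[1],.049),T(183,362)),
('scene',(0,0,.083),S(355,118)),('scene',(-B[0],-B[1],.049),S(103,152)),('scene',(-B[0],B[1],.049),S(680,133)),('scene',(B[0],-B[1],.049),S(76,287)),('scene',(B[0],B[1],.049),S(662,270)),
('scene',(F[0],-F[1],0),S(83,437)),('scene',(F[0],F[1],0),S(715,420))]
print(np.array2string(fitc(C,obs),precision=4))
E
python3 c1.py
```

```text
top [ 0.4608 -0.2958  0.1794] [ 1.   0.6 -0.3  1.4  0.5 -1.5 -1.1 -0.8  0.4  0.1 -0.6  0.5 -0.1 -0.3
  0.1 -0.1]
scene [ 0.4614 -0.2954  0.1793] [-0.2 -0.3  0.3 -0.1 -0.4  0.1 -0.  -0.2 -0.1 -0.2  0.7  0.5 -0.1  0.3]
None [ 0.461  -0.2957  0.1794] [ 1.   0.5 -0.4  1.3  0.4 -1.6 -1.2 -0.9  0.4 -0.  -0.7  0.5 -0.2 -0.4
  0.  -0.2 -0.3 -0.4  0.2 -0.2 -0.5  0.  -0.  -0.3 -0.1 -0.4  0.7  0.3
 -0.2  0.2]
[ 0.461  -0.2957  0.1794]
```

```bash
python3 go.py .460 -.2947 .15 10.3
```

```text
t 41.57 pos [0.5851 0.1197 0.2176] jaw 37.9 q6 -0.66 F [ 0.1 -0.2  1.4] w 0.0349
  opt [-0.0075 -0.0035  0.4822]
  opt [ 0.0048 -0.0102 -2.6593]
  opt [ 0.0048 -0.0102 -2.6593]
SHIFT [-0.2503 -0.353   0.0685] ROT [-0.0075 -0.0035  0.4822] rows>= 11.0 4.0
```

```bash
python3 -m pendant '-0.015 -0.02 0 0 0 0.1;-0.035 -0.05 0 0 0 0.2;-0.057 -0.08 0 -0.007 -0.003 0.3;-0.08 -0.113 0 -0.007 -0.003 0.4;-0.1 -0.143 0 -0.007 -0.003 0.482;-0.124 -0.175 0 -0.007 -0.003 0.482;-0.147 -0.207 0 -0.007 -0.003 0.482;-0.17 -0.24 0 -0.007 -0.003 0.482' 0.04 50; python3 go.py .460 -.2947 .15 10.3
```

```text
time_s: 42.23
position: [0.4993, -0.1641, 0.2185]
eef_rot: [0.641, 0.768, -0.0, -0.0]
force: [-0.1, -0.0, -0.3]
width: 0.0398
t 42.23 pos [ 0.4993 -0.1641  0.2185] jaw 10.3 q6 -0.72 F [-0.1 -0.  -0.3] w 0.0398
  opt [-0.0002 -0.0001 -0.0006]
  opt [-1.000e-04  3.000e-04  3.141e+00]
  opt [-1.000e-04  3.000e-04  3.141e+00]
SHIFT [-0.1215 -0.0619  0.0685] ROT [-0.0002 -0.0001 -0.0006] rows>= 4.0 1.0
```

```bash
python3 -m pendant '-0.03 -0.015 0 0 0 0;-0.06 -0.031 0.01 0 0 0;-0.09 -0.046 0.02 0 0 0;-0.11 -0.056 0.04 0 0 0;-0.1215 -0.0619 0.06 0 0 0;-0.1215 -0.0619 0.0685 0 0 0;-0.1215 -0.0619 0.0685 0 0 0;-0.1215 -0.0619 0.0685 0 0 0'; python3 go.py .460 -.2947 .053 10.3;python3 - <<'E'
from h import *
s=cam('scene'); t=cam('top')
cv2.imwrite('pics/p.png',cv2.resize(s['image'][105:205,125:285],None,fx=5,fy=5,interpolation=cv2.INTER_CUBIC))
E
```

```text
time_s: 42.9
position: [0.4603, -0.2942, 0.1505]
eef_rot: [0.641, 0.768, 0.0, -0.0]
force: [0.3, 0.6, -0.6]
width: 0.0402
t 42.90 pos [ 0.4603 -0.2942  0.1505] jaw 10.3 q6 -0.96 F [ 0.3  0.6 -0.6] w 0.0402
  opt [-0.     -0.0001 -0.0004]
  opt [-2.0000e-04  0.0000e+00  3.1412e+00]
  opt [-2.0000e-04  0.0000e+00  3.1412e+00]
SHIFT [-0.0005 -0.0004  0.0975] ROT [-0.     -0.0001 -0.0004] rows>= 3.0 1.0
```

View pics/p.png

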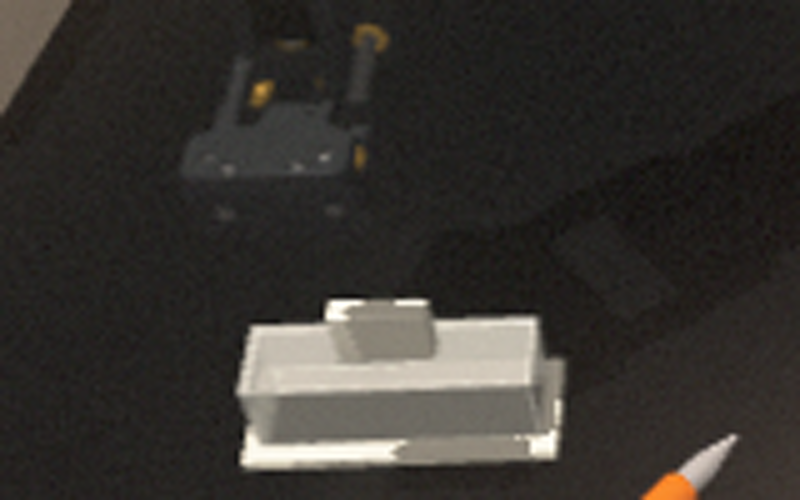

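The cover has not moved again: bar at scene (201,167). I descend and grasp.

```bash
python3 -m pendant '0 0 0.02 0 0 0;0 0 0.04 0 0 0;0 0 0.06 0 0 0;0 0 0.075 0 0 0;0 0 0.085 0 0 0;0 0 0.092 0 0 0;0 0 0.097 0 0 0;0 0 0.097 0 0 0';python3 -m pendant '0 0 0 0 0 0;0 0 0 0 0 0;0 0 0 0 0 0;0 0 0 0 0 0;0 0 0 0 0 0;0 0 0 0 0 0;0 0 0 0 0 0;0 0 0 0 0 0' 0 50;python3 go.py; python3 -m pendant '0 0 -0.01 0 0 0;0 0 -0.03 0 0 0;0 0 -0.06 0 0 0;0 0 -0.09 0 0 0;0 0 -0.115 0 0 0;0 0 -0.13 0 0 0;0 0 -0.14 0 0 0;0 0 -0.14 0 0 0'; python3 go.py .5887 -.0386 .193 10.1;python3 - <<'E'
from h import *
s=cam('scene')
cv2.imwrite('pics/q.png',cv2.resize(s['image'][80:230,125:365],None,fx=3.3,fy=3.3,interpolation=cv2.INTER_CUBIC))
E
```

```text
time_s: 43.67
position: [0.461, -0.2941, 0.0542]
eef_rot: [0.64, 0.768, -0.0, 0.001]
force: [0.7, -0.6, -0.6]
width: 0.0398
time_s: 44.33
position: [0.461, -0.2942, 0.0544]
eef_rot: [0.64, 0.768, -0.0, 0.001]
force: [-1.7, -0.1, 2.9]
width: 0.0133
t 44.33 pos [ 0.461  -0.2942  0.0544] jaw 10.3 q6 -0.96 F [-1.7 -0.1  2.9] w 0.0133
time_s: 45.0
position: [0.4613, -0.2943, 0.1964]
eef_rot: [0.64, 0.768, -0.0, 0.003]
force: [0.3, -0.7, -1.9]
width: 0.0139
t 45.00 pos [ 0.4613 -0.2943  0.1964] jaw 10.4 q6 -0.96 F [ 0.3 -0.7 -1.9] w 0.0139
  opt [0.0029 0.0042 0.0045]
  opt [-0.0066  0.0046 -3.137 ]
  opt [-0.0066  0.0046 -3.137 ]
SHIFT [0.2287 0.1713 0.003 ] ROT [0.0029 0.0042 0.0045] rows>= 7.0 1.0
```

View pics/q.png

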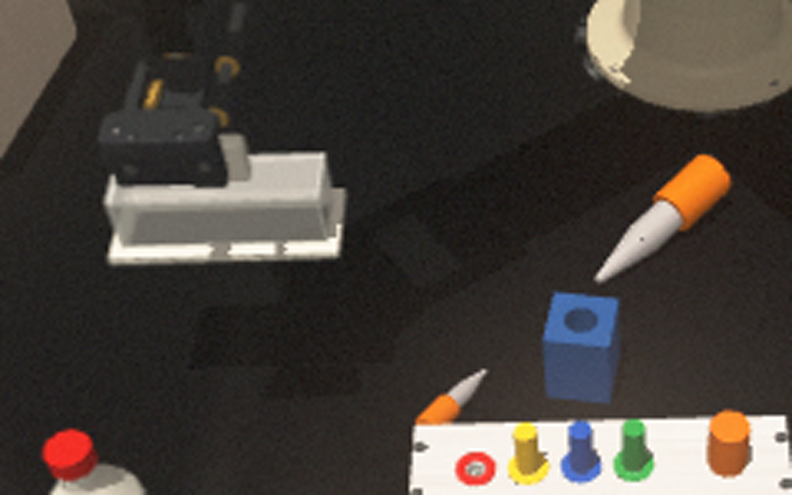

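The cover is lifted and level, rim at about z = 0.142. I carry it over.

```bash
python3 -m pendant '0.012 0.009 0 0.003 0.004 0.0045;0.035 0.026 0 0.003 0.004 0.0045;0.063 0.047 0 0.003 0.004 0.0045;0.095 0.071 0 0.003 0.004 0.0045;0.127 0.095 0 0.003 0.004 0.0045;0.157 0.118 0 0.003 0.004 0.0045;0.185 0.139 0 0.003 0.004 0.0045;0.205 0.154 0 0.003 0.004 0.0045'; python3 -m pendant '0.012 0.009 0 0 0 0;0.02 0.015 0 0 0 0;0.02 0.015 0 0 0 0;0.02 0.015 0 0 0 0;0.02 0.015 0 0 0 0;0.02 0.015 0 0 0 0;0.02 0.015 0 0 0 0;0.02 0.015 0 0 0 0'; python3 go.py .5887 -.0386 .15 10.1;python3 - <<'E'
from h import *
s=cam('scene')
cv2.imwrite('pics/r.png',cv2.resize(s['image'][130:260,215:375],None,fx=4.6,fy=4.6,interpolation=cv2.INTER_CUBIC))
E
```

```text
time_s: 45.72
position: [0.5758, -0.0616, 0.1927]
eef_rot: [0.642, 0.767, -0.0, -0.003]
force: [-0.5, -0.3, -2.6]
width: 0.0135
time_s: 46.38
position: [0.5869, -0.0399, 0.1928]
eef_rot: [0.642, 0.767, -0.0, -0.003]
force: [1.2, 0.7, -2.9]
width: 0.0134
t 46.38 pos [ 0.5869 -0.0399  0.1928] jaw 10.1 q6 -0.45 F [ 1.2  0.7 -2.9] w 0.0134
  opt [-0.0038 -0.0036  0.0006]
  opt [ 0.0056 -0.006  -3.141 ]
  opt [ 0.0056 -0.006  -3.141 ]
SHIFT [0.0008 0.0022 0.0428] ROT [-0.0038 -0.0036  0.0006] rows>= 2.0 1.0
```

View pics/r.png

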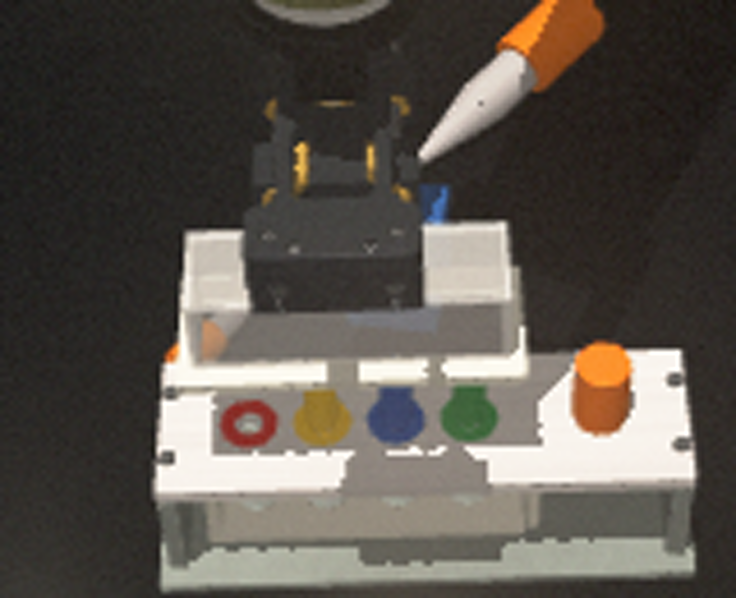

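```bash
python3 - <<'E'
from cov import *
C={n:cam(n) for n in('top','scene')}
S=lambda u,v:np.array([u/4.6-.45+215,v/4.6-.45+130]); F=.033,.08; B=.023,.073
obs=[('scene',(-B[0],-B[1],.049),S(184,231)),('scene',(-B[0],B[1],.049),S(508,223)),('scene',(B[0],-B[1],.049),S(180,311)),('scene',(B[0],B[1],.049),S(519,303)),('scene',(F[0],-F[1],0),S(163,393)),('scene',(F[0],F[1],0),S(527,379))]
p=fitc(C,obs,.1384,(.59,-.04,.18)); st=np.load('st.npy'); d=p[:2]-st[:2]; a=st[2]
print('in station',d@[np.cos(a),np.sin(a)],d@[-np.sin(a),np.cos(a)])
E
```

```text
scene [ 0.5878 -0.0414  0.1768] [ 0.4  0.1 -0.3 -0.1  0.1 -0.5 -1.6 -0.7  2.8  0.5 -0.2  1.3]
None [ 0.5878 -0.0414  0.1768] [ 0.4  0.1 -0.3 -0.1  0.1 -0.5 -1.6 -0.7  2.8  0.5 -0.2  1.3]
in station -0.0021588097832691373 -0.033504165348711985
```

```bash
python3 -m pendant '0.001 0.002 0.006 -0.004 -0.004 0;0.001 0.002 0.014 -0.004 -0.004 0;0.001 0.002 0.022 -0.004 -0.004 0;0.001 0.002 0.03 -0.004 -0.004 0;0.001 0.002 0.038 -0.004 -0.004 0;0.001 0.002 0.045 -0.004 -0.004 0;0.001 0.002 0.05 -0.004 -0.004 0;0.001 0.002 0.05 -0.004 -0.004 0'; python3 go.py .5887 -.0386 .128 10.1
```

```text
time_s: 47.2
position: [0.5881, -0.0379, 0.1414]
eef_rot: [0.642, 0.767, -0.0, -0.001]
force: [0.7, 0.1, -1.4]
width: 0.0137
t 47.20 pos [ 0.5881 -0.0379  0.1414] jaw 10.2 q6 -0.44 F [ 0.7  0.1 -1.4] w 0.0137
  opt [-0.0017 -0.0005  0.0012]
  opt [ 8.0000e-04 -2.6000e-03 -3.1404e+00]
  opt [ 8.0000e-04 -2.6000e-03 -3.1404e+00]
SHIFT [-0.0008  0.0005  0.0134] ROT [-0.0017 -0.0005  0.0012] rows>= 1.0 1.0
```

```bash
python3 -m pendant '0 0 0.002 0 0 0;0 0 0.004 0 0 0;0 0 0.006 0 0 0;0 0 0.008 0 0 0;0 0 0.01 0 0 0;0 0 0.012 0 0 0;0 0 0.0135 0 0 0;0 0 0.0135 0 0 0'; python3 go.py
```

```text
time_s: 47.87
position: [0.5881, -0.0379, 0.1285]
eef_rot: [0.642, 0.767, -0.0, -0.001]
force: [-1.9, 0.3, 3.2]
width: 0.0135
t 47.87 pos [ 0.5881 -0.0379  0.1285] jaw 10.2 q6 -0.44 F [-1.9  0.3  3.2] w 0.0135
```

Rim contact is felt at the expected height. Release and lift off.

```bash
python3 -m pendant '0 0 0.0005 0 0 0;0 0 0.0005 0 0 0;0 0 0.0005 0 0 0;0 0 0.0005 0 0 0;0 0 0.0005 0 0 0;0 0 -0.01 0 0 0;0 0 -0.03 0 0 0;0 0 -0.06 0 0 0' 0.035; python3 -m pendant '0 0 -0.03 0 0 0;-0.03 -0.03 -0.06 0 0 0;-0.07 0.0 -0.08 0 0 0;-0.11 0.0 -0.08 0 0 0;-0.15 0 -0.08 0 0 0;-0.18 0 -0.08 0 0 0;-0.18 0 -0.08 0 0 0;-0.18 0 -0.08 0 0 0'; python3 go.py;python3 - <<'E'
from h import *
s=cam('scene');t=cam('top')
cv2.imwrite('pics/s.png',cv2.resize(s['image'][155:265,225:385],None,fx=5,fy=5,interpolation=cv2.INTER_CUBIC))
cv2.imwrite('pics/t.png',cv2.resize(t['image'][150:240,255:395],None,fx=5.5,fy=5.5,interpolation=cv2.INTER_CUBIC))
E
```

```text
time_s: 48.53
position: [0.5873, -0.0377, 0.188]
eef_rot: [0.642, 0.767, -0.001, -0.002]
force: [0.2, -0.7, 0.3]
width: 0.0349
time_s: 49.2
position: [0.6192, -0.2167, 0.2675]
eef_rot: [0.643, 0.766, -0.001, -0.003]
force: [-0.6, -0.0, 0.2]
width: 0.0349
t 49.20 pos [ 0.6192 -0.2167  0.2675] jaw 10.0 q6 -0.69 F [-0.6 -0.   0.2] w 0.0349
```

View pics/s.png

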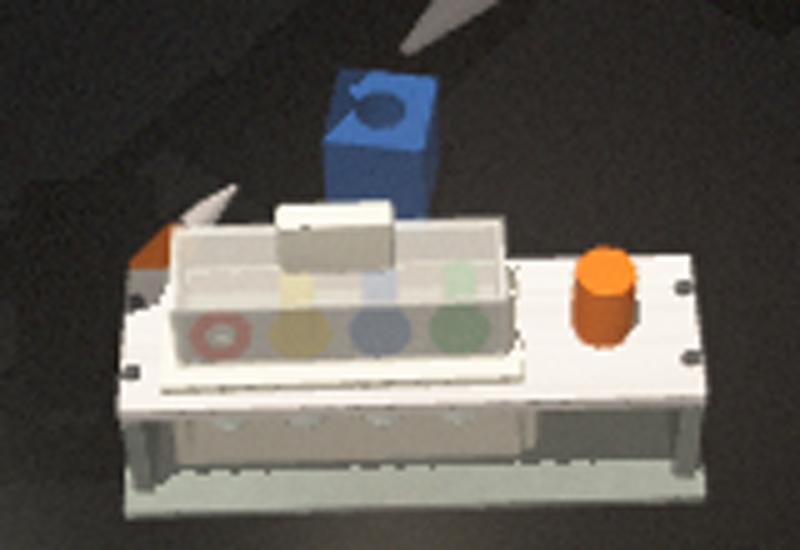

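View pics/t.png

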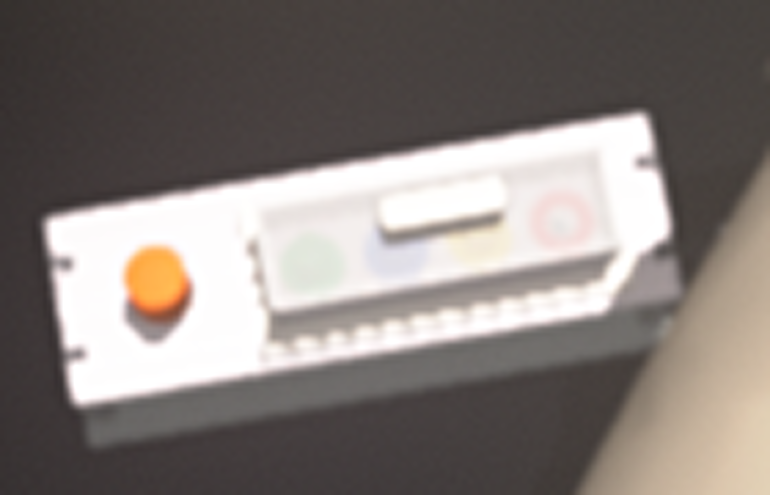

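```bash
python3 - <<'E'
from cov import *
C={n:cam(n) for n in('top','scene')}
S=lambda u,v:np.array([u/5-.45+225,v/5-.45+155]);T=lambda u,v:np.array([u/5.5-.45+255,v/5.5-.45+150]); F=.033,.08; B=.023,.073
obs=[('scene',(-B[0],-B[1],.049),S(172,230)),('scene',(-B[0],B[1],.049),S(505,217)),('scene',(B[0],-B[1],.049),S(168,314)),('scene',(B[0],B[1],.049),S(515,302)),('scene',(F[0],-F[1],0),S(162,391)),('scene',(F[0],F[1],0),S(523,379)),('scene',(0,0,.083),S(336,214)),
('top',(0,0,.083),T(441,205)),('top',(B[0],B[1],.049),T(260,208)),('top',(-B[0],B[1],.049),T(275,312)),('top',(-B[0],-B[1],.049),T(617,248))]
p=fitc(C,obs,.074,(.59,-.04,.18)); st=np.load('st.npy'); d=p[:2]-st[:2]; a=st[2]
print('in station',d@[np.cos(a),np.sin(a)],d@[-np.sin(a),np.cos(a)],p[2]-a)
cv2.imwrite('pics/u.png',C['scene']['image'])
from cyl import fit
print(fit({'scene':C['scene']},'orange',(.568,.0766),.074,.114,.014,{'scene':(330,195,360,228)}))
E
```

```text
top [ 0.5862 -0.0389  0.1873] [ 0.4  0.2 -1.6 -0.6 -0.5  0.5  2.3 -0.2]
scene [ 0.589  -0.0386  0.185 ] [ 0.2 -0.3 -0.2 -0.   0.2 -0.5 -1.  -0.6  0.3  1.3  0.4  1.  -0.  -0.2]
None [ 0.5875 -0.0388  0.1867] [ 0.2 -0.8 -0.3 -0.6  0.3 -1.  -1.  -1.1  0.4  0.8  0.4  0.4 -0.  -0.7
  0.4 -0.4 -1.6 -1.2 -0.6 -0.1  2.3 -0.7]
in station -0.0019347664973797035 -0.03088803724815669 0.010673755994198453
{'scene': (array([0.56775325, 0.0765376 ]), np.float64(0.043))}
```

View pics/u.png

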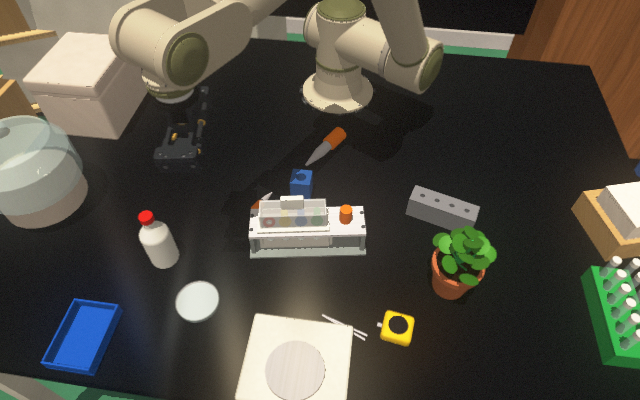

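The final picture shows the cover squarely on the plate at scene (293,215), with the drift home at (346,214). The stand is empty, and the pot and bottle have not moved.

```bash
python3 -m pendant '0 0 0 0 0 0;0 0 0 0 0 0;0 0 0 0 0 0;0 0 0 0 0 0;0 0 0 0 0 0;0 0 0 0 0 0;0 0 0 0 0 0;0 0 0 0 0 0'; python3 - <<'E'
from plant import r
print(r.close_job())
E
```

```text
time_s: 50.07
position: [0.6195, -0.2136, 0.2683]
eef_rot: [0.641, 0.767, -0.001, -0.002]
force: [1.0, -0.6, 1.6]
width: 0.0346
the job is handed in; nothing more can be done
None
```

The job is done and handed in at about 50 s; `close_job()` reports no verdict.

- **Drift:** I took the middle-sized drift from its holder and pushed it home. It met the plate at the expected height with about 12 N, and afterwards the vials showed centred under their ports.
- **Swabs:** Yellow, green and blue each went down to the plate in their own port, at 17 to 21 N. Red was absent: its hole in the stand was empty from the start.
- **Cover:** It was knocked about 3 cm aside during the run, so I measured it again before lifting it. It now stands about 2 mm off the row in x, at y about -31 mm, turned 0.01 rad from the row, with rim contact at plate height.
- **Last checks:** After the cover went on, the drift read the same as before and the pot and bottle looked untouched.
- **Disagreements:**
  - The two cameras' estimates of the cover's x differed by about 3 mm, well within tolerance.
  - The camera fit of the drift head sits about 1.3 mm from the fitted hole centre. I put that down to the fit rather than the drift, because it seated fully.
- **Not touched by me:** The two look-alike drifts were standing on their points and fell over without my reaching for them. They stayed clear of everything.

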